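# Take the black stage plate out from under the specimen pots

## Task

The specimens are to be lit from below, so the black stage plate under them has to come out of the light box: first stand the three pots upright on the coasters that match their cap colours, then turn the swing tab a full quarter turn aside and lay the plate flat in the wooden storage tray. Finally stand each pot back on the bare window, over the very spot (within 15 mm) where it stood at the start, and let go; never tip a pot over.

Things in the scene. Friction and masses are not known exactly. Their poses are not given: they have to be found in the camera images.
- pot_red: closed specimen pot, white with a red screw cap: upright cylinder 32 mm in diameter (cap 34 mm), 55 mm tall; origin at the centre of its underside, z up. The pots start on the black plate, in three of its quarters (the one by the tab is free), 80 mm or more apart. Without the plate they stand 5 mm lower, on the flat white window that is the floor of the plate's recess (163 mm square).
- pot_yellow: closed specimen pot, white with a yellow screw cap: upright cylinder 32 mm in diameter (cap 34 mm), 55 mm tall; origin at the centre of its underside, z up. The pots start on the black plate, in three of its quarters (the one by the tab is free), 80 mm or more apart. Without the plate they stand 5 mm lower, on the flat white window that is the floor of the plate's recess (163 mm square).
- pot_blue: closed specimen pot, white with a blue screw cap: upright cylinder 32 mm in diameter (cap 34 mm), 55 mm tall; origin at the centre of its underside, z up. The pots start on the black plate, in three of its quarters (the one by the tab is free), 80 mm or more apart. Without the plate they stand 5 mm lower, on the flat white window that is the floor of the plate's recess (163 mm square).
- coaster_red: fixed red round coaster, 58 mm in diameter, 6 mm thick, on the green mat beside the light box; origin at the centre of its underside. The three coasters are in a row, about 92 mm apart, along the mat's edge nearest the robot; the row is within about 0.35 rad of the world y direction, and a low lens cap and an eyepiece (35 mm tall) lie between row and tray.
- coaster_yellow: fixed yellow round coaster, 58 mm in diameter, 6 mm thick, on the green mat beside the light box; origin at the centre of its underside. The three coasters are in a row, about 92 mm apart, along the mat's edge nearest the robot; the row is within about 0.35 rad of the world y direction, and a low lens cap and an eyepiece (35 mm tall) lie between row and tray.
- coaster_blue: fixed blue round coaster, 58 mm in diameter, 6 mm thick, on the green mat beside the light box; origin at the centre of its underside. The three coasters are in a row, about 92 mm apart, along the mat's edge nearest the robot; the row is within about 0.35 rad of the world y direction, and a low lens cap and an eyepiece (35 mm tall) lie between row and tray.
- plate: black plate, 160 x 160 x 5 mm, 0.2 kg, with an upright grey grip bar in its middle, 44 mm long (x), 12 mm thick (y), top 35 mm above the origin. Origin: centre of its underside, z up. It starts 5 mm deep in a recess in the top of a fixed white light box (250 x 250 mm, 50 mm high, aligned with it), flush with the box's top. The tab holds its -x edge, the one towards the robot.
- tray: fixed open wooden storage tray with grey lining, outside 196 x 196 mm, inside 186 x 186 mm, walls 20 mm high and 5 mm thick, floor 5 mm above the origin; origin at the centre of its underside, x and y along its sides. It lies on the green mat, further from the robot than the coasters.
- tab (a joint): swing tab that keeps the plate in: angle in rad, 0 = pointing straight along the plate's +x over the plate, growing as it turns clockwise seen from above, to a stop at 1.6 (aside, along the plate's edge). It covers the plate up to about 1.25; it turns with light friction (about 1 N at the post) and stays where it is left. Starts between 0 and 0.3.
- tab_post (a point): point in the orange upright post of the tab (12 mm in diameter, bottom 5 mm above the light box's top on a 14 mm wide flat steel tab, top 6 mm above this point and 31 mm above the box). The post circles, at 30 mm, a vertical pivot; at joint angle q the pivot lies 30 mm from the post backwards along the direction of the plate's seated +x axis turned clockwise by q.
Mind the look-alikes: they are no part of the job. Leave any green look-alike of the pot_blue alone.

How it is judged:
By the outcome, as a careful person would: the job done as asked, in the order asked, and still so for the second after the job is handed in, with the robot touching nothing.
It also fails if it takes over 147 s, if anything falls off the work surface, if the arm or the gripper's body presses on something with over 40 N, if the wrist force passes 120 N, or if a joint passes its speed limit or range.

## Robot

A 7-joint arm with a two-finger parallel gripper is mounted at the origin on the work surface. World frame = base frame: x ahead of the robot, y to its left, z up, the work surface at z = 0. Lengths are in m, angles in rad, forces in N, time in s.
With the tool pointing down it reaches from about 0.425 to 0.925 m from the base axis. Payload 6.8 kg.
Tool frame: the origin (TCP) lies between the finger pads; the fingertips stand r.tip_reach ahead of it and the grasp point (between the pads) lies 6 mm ahead of it (r.tip_reach is the distance from the TCP to the fingertips, in m); z points along the fingers, y is the line along which they close (so a half turn about z gives the same grasp; the last joint's range is limited). The gripper opens to 85 mm and grips with 20 to 120 N. Pads are 22 mm wide; open, the fingers measure 114 mm over their backs; the gripper's body (76 mm by 85 mm) begins 54 mm behind the grasp point. The pads swing forward as they close: fully open they stand 13 mm farther back than shut.
Start: joints at [-1.365, 0.477, 0.022, 1.555, -0.011, 1.109, -0.083], TCP at [0.208, 0.642, 0.256] pointing down, gripper open.
Joint ranges: [-2.96, 2.96], [-0.34, 2.1], [-1.41, 1.46], [0.24, 2.44], [-1.37, 4.51], [0.17, 1.92], [-2.96, 2.96]. Speed limits (rad/s): [2.39, 2.39, 3.14, 3.14, 3.14, 3.14, 3.14].

## Interface

Orientations are given as a unit quaternion [x, y, z, w].
In Python, from rig import r gives the robot as it stands.
- The arm moves only by the shell command python3 -m creep 'ROWS'. ROWS is JSON, a list of rows, each an object with "gripper": the opening, from -1 (shut) to 1 (fully open); "dp": the shift along the tool's x, y, z in mm, a list of three; "yaw": the turn about the tool's z in degrees. A call has 1 to 5 rows; each row is the pose to reach, as a shift and turn from the pose commanded when the call began, along the tool's axes at that moment; what a row does not reach only later rows make up. A row lasts 1/12 s, in which the tool goes at most 41.7 mm and 7.16 degrees, less where a joint would pass 70% of its speed; a pose out of reach is approached as far as the arm can. A call with a gripper value outside its range is refused whole. The fingers move at their own pace and stop on an object; the grip force is fixed at half the most. Time passes only in rows, so rows that repeat a pose let the fingers close. It gives the time, the measured TCP pose, the force, the opening and the grip force at its end, in the units of the state.
- r.sense(): the state, without advancing time (a new reading comes with each control period).
- r.get_image(name): name is "scene" or "top"; returns (picture, depth): 384x512x3 uint8, red, green, blue; 384x512 float32, m along the optical axis (not along the pixel's ray), 0 where there is no reading.
- r.calibration(name): a dict with "fov_y" (degrees; the focal length in pixels is half the picture's height over the tangent of half this angle, whatever the lens; pixels are square), "cx", "cy" (the principal point, pixels), "R" (3x3) and "t" (3): a world point X has camera coordinates R X + t. Camera axes: x right, y down, z forward; pixel columns grow to the right and rows downward; lengths in m; the calibration is good to about 2 mm. A picture is of the moment at which its call begins. calibration takes no time and is no camera call.
- r.finish_job(): hands the job in; it is judged then, once.
The state is a dict: "clock": time; "qpos": joint angles; "dq": joint speeds; "joint_efforts": joint torques, N m; "position": TCP position; "tool_rot": TCP orientation; "wrist_force": force on the tool from outside, world axes, zero at the start; "torque": the same for the moment, N m; "width": opening from 0.0 (shut) to 1.0 (fully open); "grasp_force": force on a finger pad.
Only numpy, scipy, OpenCV 4.12 (cv2) and the standard library are available. Lean on these libraries where they do the work, as an engineer would, in place of code of your own. Each camera call takes 0.05 s, during which the arm holds its last target. There are 200 camera calls.

## Working session

There is one attempt and no reset: what is moved stays moved. The work goes in short steps, Python scripts to look and compute and a shell command to move; the robot and the scene stay as the last step left them, time stands still between calls to the robot, and variables do not carry over. Pictures are saved under pics/ and viewed, at most 14 in all, crops included, and the job is handed in when it is done.

```bash
ls; mkdir -p pics
python3 - <<'E'
from rig import r
import cv2,numpy as np
np.set_printoptions(precision=4,suppress=True)
for n in("scene","top"):
    im,d=r.get_image(n); cv2.imwrite(f"pics/{n}0.png",im[:,:,::-1]); np.save(f"pics/{n}0.npy",d)
    c=r.calibration(n); print(n,c,d.min(),d.max())
s=r.sense(); print(s, r.tip_reach)
E
```

```text
pics
scene {'fov_y': 52.825648374121954, 'cx': 255.43477851881806, 'cy': 192.9940792104308, 'R': array([[-0.7875,  0.6163, -0.0018],
       [ 0.5266,  0.6715, -0.5213],
       [-0.3201, -0.4115, -0.8534]]), 't': array([ 0.4337, -0.3233,  1.2828])} 0.0 2.6748927
top {'fov_y': 43.306243217016934, 'cx': 258.6536191512228, 'cy': 189.7945254701452, 'R': array([[ 0.0142, -0.9999,  0.0066],
       [-0.9893, -0.0151, -0.1449],
       [ 0.145 , -0.0045, -0.9894]]), 't': array([0.0508, 0.6308, 1.4253])} 0.0 2.44684
{'clock': 0.1, 'qpos': array([-1.3651,  0.4777,  0.0224,  1.5563, -0.0115,  1.1093, -0.0831]), 'dq': array([ 0.0015, -0.0022, -0.0006, -0.0016, -0.0002, -0.0013,  0.0003]), 'joint_efforts': array([  0.0044, -59.7764,   1.6136, -28.1956,   0.0128,   0.005 ,
        -0.    ]), 'position': array([0.2083, 0.6416, 0.2554]), 'tool_rot': array([ 0.1563,  0.9877, -0.0008, -0.0001]), 'wrist_force': array([ 0.5765, -0.2435, -0.3622]), 'torque': array([-0.0216,  0.0007,  0.0132]), 'grasp_force': 0.0, 'width': 0.9982322326084407} 0.025
```

View both.

View pics/scene0.png

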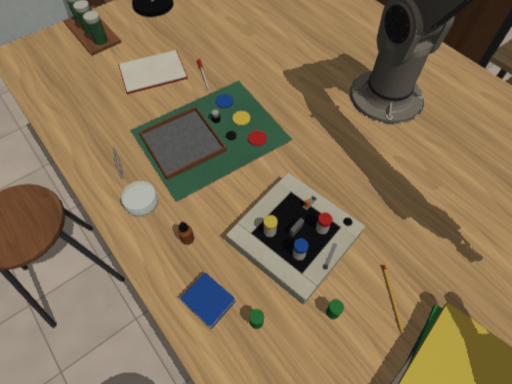

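View pics/top0.png

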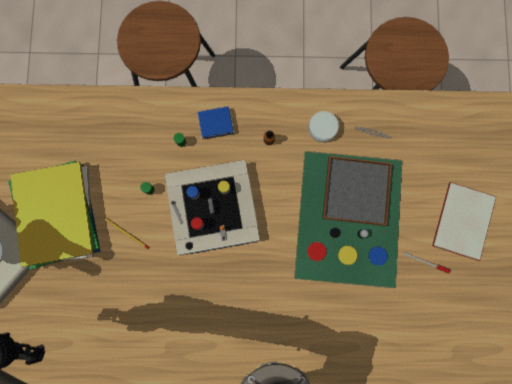

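Scene view: light box centred near (296,235), with the red pot (324,223), yellow pot (270,226), blue pot (301,249), tab (309,202); the mat with red (258,138), yellow (242,118), blue (225,101) coasters and tray (183,142). Top view: pots red (197,223), yellow (223,187), blue (193,193), tab post (223,233), coasters red (317,251), yellow (348,255), blue (378,256), tray (358,190).
Candidates that could be confused: green pots at top (147,188) and (180,139), which I leave alone; the blue notebook (216,122) vs blue pot (193,193); brown bottle (269,138) vs the tab's orange post (223,233). The pots are the capped ones on the black plate.

```bash
cat > v.py <<'E'
from rig import r
import cv2, numpy as np
np.set_printoptions(precision=4,suppress=True)
class View:
    def __init__(s,n,save=None):
        s.im,s.d=r.get_image(n); c=r.calibration(n); s.R=np.array(c["R"]);s.t=np.array(c["t"])
        s.f=192/np.tan(np.radians(c["fov_y"]/2)); s.cx,s.cy=c["cx"],c["cy"]
        s.hsv=cv2.cvtColor(s.im,cv2.COLOR_RGB2HSV); s.c=-s.R.T@s.t
        v,u=np.mgrid[:384,:512]
        s.P=(np.dstack([(u-s.cx)/s.f*s.d,(v-s.cy)/s.f*s.d,s.d])-s.t)@s.R   # depth cloud, world
        if save: cv2.imwrite(f"pics/{save}.png",s.im[:,:,::-1])
    def ray(s,uv): return s.R.T@np.array([(uv[0]-s.cx)/s.f,(uv[1]-s.cy)/s.f,1])
    def on(s,uv,z): k=s.ray(uv); return s.c+k*(z-s.c[2])/k[2]
    def px(s,X): k=s.R@np.asarray(X)+s.t; return np.array([k[0]/k[2]*s.f+s.cx,k[1]/k[2]*s.f+s.cy])
    def blobs(s,hues,smin=120,vmin=60,amin=15,box=None):
        m=np.zeros((384,512),np.uint8)
        for a,b in hues: m|=cv2.inRange(s.hsv,(a,smin,vmin),(b,255,255))
        if box is not None:
            k=np.zeros_like(m); k[box[1]:box[3],box[0]:box[2]]=255; m&=k
        n,l,st,ce=cv2.connectedComponentsWithStats(m)
        return sorted([(int(st[i,4]),ce[i],l==i) for i in range(1,n) if st[i,4]>=amin],key=lambda b:-b[0])
def tri(A,a,B,b):
    k,m=A.ray(a),B.ray(b); q=np.linalg.lstsq(np.c_[k,-m],B.c-A.c,rcond=None)[0]
    p,o=A.c+k*q[0],B.c+m*q[1]; return (p+o)/2,np.linalg.norm(p-o)
HUES=dict(red=[(0,6),(174,180)],yellow=[(20,33)],blue=[(105,125)])
E
python3 - <<'E'
from v import *
T=View("top");S=View("scene")
for n,h in HUES.items():
    for V,nm,bx in((T,"top",(160,150,410,290)),(S,"scene",(200,80,370,300))):
        for a,c,m in V.blobs(h,130,60,15,bx):
            p=V.P[m&(V.d>0)]; zt=np.percentile(p[:,2],90); q=p[p[:,2]>zt-.005]
            print(n,nm,a,c,"ztop %.4f"%zt,"ctr",(q.max(0)+q.min(0))[:2]/2,"mean",q.mean(0))
im=T.im[150:290,160:410]; cv2.imwrite("pics/crop1.png",cv2.resize(im[:,:,::-1],None,fx=3.2,fy=3.2,interpolation=cv2.INTER_CUBIC))
E
```

```text
red top 273 [316.4652 251.0293] ztop 0.0145 ctr [ 0.4486 -0.1196] mean [ 0.4499 -0.1182  0.0124]
red top 127 [196.4094 222.8898] ztop 0.1098 ctr [0.5229 0.2384] mean [0.5233 0.2392 0.1076]
red scene 226 [256.854  137.7168] ztop 0.0122 ctr [ 0.4526 -0.1179] mean [ 0.4528 -0.1178  0.0102]
red scene 161 [324.5466 219.3602] ztop 0.1064 ctr [0.5274 0.2399] mean [0.5274 0.2393 0.1048]
yellow top 283 [347.2544 254.8057] ztop 0.0146 ctr [ 0.4392 -0.2131] mean [ 0.4398 -0.2131  0.0124]
yellow top 124 [223.4113 186.    ] ztop 0.1086 ctr [0.6316 0.1645] mean [0.6312 0.1643 0.1065]
yellow scene 207 [240.8599 117.6715] ztop 0.0123 ctr [ 0.4414 -0.2121] mean [ 0.4423 -0.2131  0.0104]
yellow scene 174 [270.2874 221.8908] ztop 0.1063 ctr [0.6345 0.1645] mean [0.6344 0.1648 0.1049]
blue top 267 [377.6142 255.5468] ztop 0.0143 ctr [ 0.4375 -0.3062] mean [ 0.4371 -0.3059  0.0123]
blue top 120 [191.8583 191.3083] ztop 0.1086 ctr [0.6145 0.2544] mean [0.6142 0.2554 0.1064]
blue scene 543 [211.8545 289.6501] ztop 0.0322 ctr [0.8352 0.1936] mean [0.8313 0.1921 0.0301]
blue scene 181 [224.    100.768] ztop 0.0123 ctr [ 0.4411 -0.3065] mean [ 0.4425 -0.3051  0.0105]
blue scene 181 [300.7845 244.9834] ztop 0.1067 ctr [0.6164 0.2543] mean [0.6174 0.2547 0.105 ]
```

View pics/crop1.png

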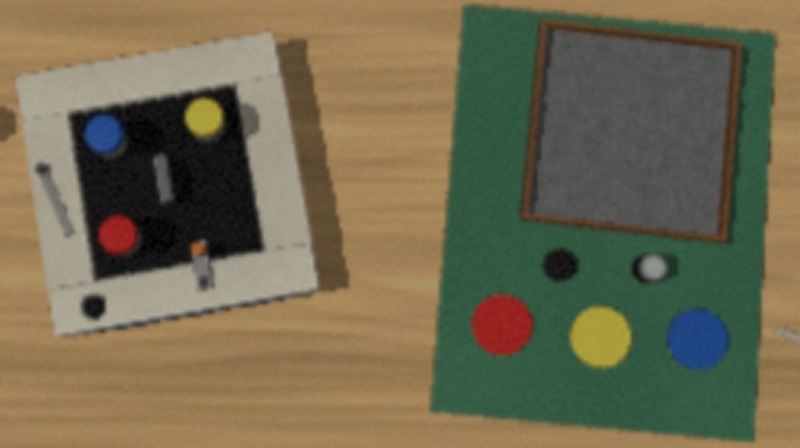

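Run:
```python
from v import *
T=View("top");S=View("scene")
def rect(V,m,z):
    n,l,st,ce=cv2.connectedComponentsWithStats(m); i=1+np.argmax(st[1:,4])
    m=(l==i).astype(np.uint8); h=cv2.convexHull(np.argwhere(m)[:,::-1].astype(np.float32))[:,0]
    w=np.array([V.on(p,z)[:2] for p in h]); (c,s,a)=cv2.minAreaRect((w*1000).astype(np.float32))
    return np.array(c),s,a,np.percentile(V.P[(m>0)&(V.d>0)][:,2],[10,50,90])
def win(m,b): k=np.zeros_like(m);k[b[1]:b[3],b[0]:b[2]]=m[b[1]:b[3],b[0]:b[2]];return k
bk=lambda V,v:cv2.inRange(V.hsv,(0,0,0),(180,255,v))
for v in (45,60): 
  print("plate top",rect(T,win(bk(T,v),(175,165,250,245)),.05)); print("plate scene",rect(S,win(bk(S,v),(245,185,350,275)),.05))
wh=lambda V:cv2.inRange(V.hsv,(0,0,130),(180,60,255))
print("box top",rect(T,win(wh(T),(155,150,270,265)),.05)); print("box scene",rect(S,win(wh(S),(215,165,375,300)),.05))
gr=lambda V:cv2.inRange(V.hsv,(0,0,50),(180,50,140))
print("lining T",rect(T,win(gr(T),(315,150,400,230)),.01)); print("lining S",rect(S,win(gr(S),(135,105,230,180)),.01))
br=lambda V:cv2.inRange(V.hsv,(0,70,20),(20,255,150))
print("wall T",rect(T,win(br(T),(315,150,400,232)),.022)); print("wall S",rect(S,win(br(S),(135,105,230,180)),.022))
for V,bx,nm in((T,(205,215,240,245),"T"),(S,(295,190,325,215),"S")):
    for a,c,m in V.blobs([(5,18)],150,90,3,bx)[:3]:
        p=V.P[m]; print("post",nm,a,c,V.on(c,.078),"z",p[:,2].max())
    print(V.c)
gm=cv2.inRange(T.hsv,(60,80,30),(95,255,255)); P=T.P[(gm>0)&(T.d>0)]; P=P[(P[:,1]<-.05)]; print("mat z T",np.median(P[:,2]))
gm=cv2.inRange(S.hsv,(60,80,30),(95,255,255)); P=S.P[(gm>0)&(S.d>0)]; P=P[(P[:,1]<-.05)&(P[:,2]<.03)]; print("mat z S",np.median(P[:,2]))
for V in(T,S):
  for p in((.45,.05,0),(.45,-.05,0)): u=V.px(p).astype(int); print("table",V.P[u[1],u[0]])
h,w=60,60; k=T.im[205:265,185:265]; j=S.im[180:240,275:355]
cv2.imwrite("pics/crop2.png",np.hstack([cv2.resize(x[:,:,::-1],(400,300),interpolation=cv2.INTER_CUBIC) for x in(k,j)]))
```

```text
plate top (array([577.0253, 201.758 ]), (156.4595184326172, 156.7664794921875), 10.905022621154785, array([0.0462, 0.0503, 0.0543]))
plate scene (array([581.1409, 202.6401]), (157.06439208984375, 157.04055786132812), 10.966379165649414, array([0.048 , 0.05  , 0.0521]))
plate top (array([576.7209, 201.1443]), (158.53684997558594, 158.28713989257812), 10.73784065246582, array([0.0462, 0.0503, 0.0545]))
plate scene (array([581.1192, 202.0438]), (158.8011474609375, 159.3889617919922), 10.949263572692871, array([0.048 , 0.05  , 0.0523]))
box top (array([576.609 , 201.5453]), (249.7334747314453, 249.7256622314453), 11.068272590637207, array([0.0461, 0.0502, 0.0543]))
box scene (array([580.9039, 203.6119]), (248.91848754882812, 250.46104431152344), 10.946412086486816, array([0.0478, 0.0499, 0.0519]))
lining T (array([ 637.9274, -246.7506]), (180.21270751953125, 182.47711181640625), 84.11299133300781, array([0.0053, 0.0096, 0.0139]))
lining S (array([ 639.2888, -249.6669]), (173.28631591796875, 182.78665161132812), 84.06339263916016, array([0.0074, 0.0096, 0.0119]))
wall T (array([ 636.9242, -244.9513]), (197.67503356933594, 196.75428771972656), 84.14556884765625, array([0.0095, 0.0221, 0.0276]))
wall S (array([ 641.4884, -239.9063]), (207.7347412109375, 198.00857543945312), 83.97310638427734, array([0.0086, 0.0185, 0.0249]))
post T 12 [221.4167 227.25  ] [0.5123 0.1681 0.078 ] z 0.08570795635291974
[0.4166 0.0666 1.5013]
post S 22 [307.1364 202.7273] [0.5187 0.172  0.078 ] z 0.08325228278638315
[0.9224 0.4777 0.9269]
mat z T 0.00429570284034805
mat z S 0.004196112475704538
table [0.4522 0.0531 0.0048]
table [ 0.4507 -0.0487 -0.001 ]
table [0.4494 0.0471 0.    ]
table [ 0.4529 -0.0494  0.003 ]
```

View pics/crop2.png

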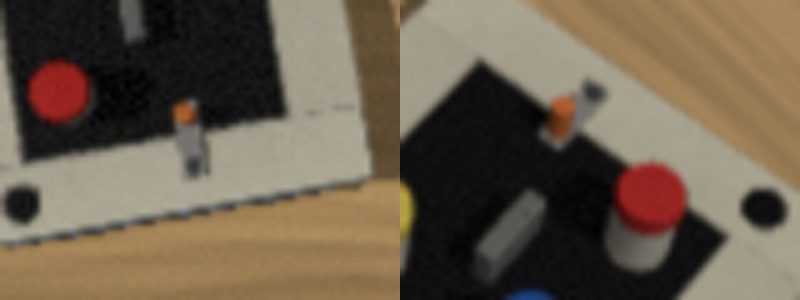

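The crop confirms the orange post (222,227) on the tab with its pivot screw (224,239), and that the red-capped pot (197,223) is on the plate. Its twin candidates, the green pots, lie off the box. Heights: plate top 0.050, mat 0.004, coaster tops about 0.010, caps about 0.105.

```bash
cat > g.py <<'E'
import sys,numpy as np
from rig import r
from scipy.spatial.transform import Rotation as Ro
# usage: g.py x y z [heading of tool x, deg]  -> dp (mm, tool axes now) and yaw still to go
s=r.sense(); R=Ro.from_quat(s["tool_rot"]).as_matrix(); h=np.degrees(np.arctan2(R[1,0],R[0,0]))
print("pos",s["position"].round(4),"head %.2f"%h,"tilt z",R[:,2].round(4),"F",s["wrist_force"].round(1),"w %.3f g %.0f t %.1f"%(s["width"],s["grasp_force"],s["clock"]))
a=list(map(float,sys.argv[1:]))
if a: print("dp",(R.T@(np.array(a[:3])-s["position"])*1000).round(1),"yaw", ((h-a[3]+180)%360-180).round(2) if len(a)>3 else "")
E
python3 - <<'E'
from v import *
T=View("top");S=View("scene")
for V,u in((T,(223.6,238)),(S,(275+194/5,180+92/5))): print("pivot",V.on(u,.056))
E
python3 g.py 0.525 0.239 0.2 191
```

```text
pivot [0.4819 0.1623 0.056 ]
pivot [0.4858 0.1651 0.056 ]
pos [0.2084 0.642  0.2562] head 162.02 tilt z [-1.e-04 -2.e-04 -1.e+00] F [-0.2  0.4 -0.1] w 0.996 g 0 t 0.4
dp [-425.6 -285.5   56.2] yaw -28.98
```

```bash
python3 -m creep '[{"gripper":0.3,"dp":[-160,-107,20],"yaw":-29},{"gripper":0.3,"dp":[-160,-107,20],"yaw":-29},{"gripper":0.3,"dp":[-160,-107,20],"yaw":-29},{"gripper":0.3,"dp":[-160,-107,20],"yaw":-29},{"gripper":0.3,"dp":[-160,-107,20],"yaw":-29}]'; python3 g.py 0.525 0.239 0.2 191
```

```text
clock: 0.82
position: [0.3307, 0.4868, 0.236]
tool_rot: [-0.097, 0.995, -0.001, 0.0]
wrist_force: [0.0, -0.2, -0.8]
width: 0.647
grasp_force: 0.0
pos [0.3307 0.4868 0.236 ] head -168.82 tilt z [ 0.0011 -0.0019 -1.    ] F [ 0.  -0.2 -0.8] w 0.647 g 0 t 0.8
dp [-142.5 -280.6   36.7] yaw 0.18
```

```bash
python3 -m creep '[{"gripper":0.3,"dp":[-85,-165,20],"yaw":0},{"gripper":0.3,"dp":[-85,-165,20],"yaw":0},{"gripper":0.3,"dp":[-85,-165,20],"yaw":0},{"gripper":0.3,"dp":[-85,-165,20],"yaw":0},{"gripper":0.3,"dp":[-85,-165,20],"yaw":0}]' >/dev/null; python3 g.py 0.525 0.239 0.18 191
```

```text
pos [0.446  0.3395 0.216 ] head -169.35 tilt z [ 0.0013 -0.0024 -1.    ] F [0.2 0.1 0.4] w 0.649 g 0 t 1.2
dp [ -59.  -113.3   36.4] yaw -0.35
```

```bash
python3 -m creep '[{"gripper":0.3,"dp":[-59,-113,36],"yaw":0},{"gripper":0.3,"dp":[-59,-113,36],"yaw":0},{"gripper":0.3,"dp":[-59,-113,36],"yaw":0},{"gripper":0.3,"dp":[-59,-113,36],"yaw":0},{"gripper":0.3,"dp":[-59,-113,36],"yaw":0}]' >/dev/null; python3 g.py 0.525 0.239 0.084 191
python3 - <<'E'
from v import *
T=View("top");S=View("scene")
a=T.im[160:250,150:270];b=S.im[150:270,240:400]
cv2.imwrite("pics/c3.png",np.hstack([cv2.resize(x[:,:,::-1],(400,300),interpolation=cv2.INTER_CUBIC) for x in(a,b)]))
E
```

```text
pos [0.5239 0.2411 0.1794] head -169.39 tilt z [-4.0e-04 -2.5e-03 -1.0e+00] F [-0.9 -0.1 -0.8] w 0.652 g 0 t 1.6
dp [-0.8 -2.  95.4] yaw -0.39
```

View pics/c3.png

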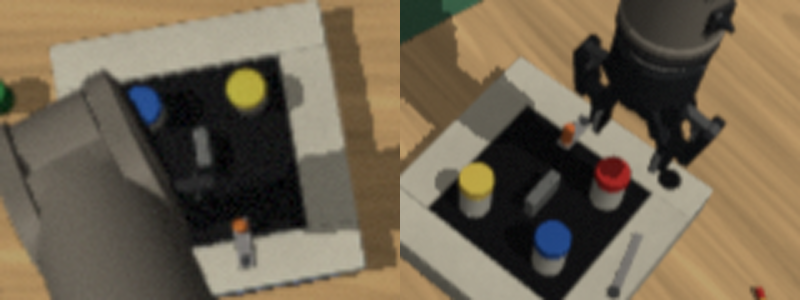

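The gripper hangs over the red cap (right half, cap at (612,172)) with the fingers to either side of it. I descend.

```bash
python3 -m creep '[{"gripper":0.3,"dp":[-1,-2,40],"yaw":0},{"gripper":0.3,"dp":[-1,-2,75],"yaw":0},{"gripper":0.3,"dp":[-1,-2,95],"yaw":0},{"gripper":0.3,"dp":[-1,-2,95],"yaw":0}]'; python3 -m creep '[{"gripper":-0.8,"dp":[0,0,0],"yaw":0},{"gripper":-0.8,"dp":[0,0,0],"yaw":0},{"gripper":-0.8,"dp":[0,0,0],"yaw":0},{"gripper":-0.8,"dp":[0,0,0],"yaw":0},{"gripper":-0.8,"dp":[0,0,0],"yaw":0}]'; python3 g.py 0.525 0.239 0.084 191
```

```text
clock: 2.08
position: [0.5195, 0.2446, 0.0815]
tool_rot: [-0.098, 0.995, -0.001, -0.004]
wrist_force: [-0.3, -0.8, 0.8]
width: 0.656
grasp_force: 0.0
clock: 2.5
position: [0.5241, 0.2445, 0.0868]
tool_rot: [-0.096, 0.995, 0.001, 0.001]
wrist_force: [-1.1, -0.7, 4.3]
width: 0.37
grasp_force: 59.0
pos [0.5241 0.2445 0.0868] head -168.97 tilt z [ 0.0023  0.0017 -1.    ] F [-1.1 -0.7  4.3] w 0.370 g 59 t 2.5
dp [ 0.2 -5.6  2.8] yaw 0.03
```

```bash
python3 -m creep '[{"gripper":-0.8,"dp":[0,0,0],"yaw":0},{"gripper":-0.8,"dp":[0,0,0],"yaw":0},{"gripper":-0.8,"dp":[0,0,-30],"yaw":0},{"gripper":-0.8,"dp":[0,0,-70],"yaw":0},{"gripper":-0.8,"dp":[0,0,-90],"yaw":0}]'; python3 -m creep '[{"gripper":-0.8,"dp":[0,0,0],"yaw":0},{"gripper":-0.8,"dp":[0,0,0],"yaw":0},{"gripper":-0.8,"dp":[0,0,0],"yaw":0}]'; python3 g.py 0.451 -0.1185 0.15 191
```

```text
clock: 2.92
position: [0.5246, 0.2442, 0.179]
tool_rot: [-0.096, 0.995, 0.001, 0.002]
wrist_force: [1.6, -0.3, -0.7]
width: 0.375
grasp_force: 59.5
clock: 3.17
position: [0.5227, 0.2434, 0.1746]
tool_rot: [-0.096, 0.995, -0.0, -0.001]
wrist_force: [-0.3, 0.9, -1.1]
width: 0.376
grasp_force: 59.5
pos [0.5227 0.2434 0.1746] head -168.98 tilt z [-1.1e-03 -6.0e-04 -1.0e+00] F [-0.3  0.9 -1.1] w 0.376 g 60 t 3.2
dp [ 139.5 -341.5   24.9] yaw 0.02
```

```bash
python3 -m creep '[{"gripper":-0.8,"dp":[70,-171,0],"yaw":0},{"gripper":-0.8,"dp":[70,-171,0],"yaw":0},{"gripper":-0.8,"dp":[70,-171,0],"yaw":0},{"gripper":-0.8,"dp":[70,-171,0],"yaw":0},{"gripper":-0.8,"dp":[70,-171,0],"yaw":0}]' >/dev/null; python3 -m creep '[{"gripper":-0.8,"dp":[70,-171,0],"yaw":0},{"gripper":-0.8,"dp":[70,-171,0],"yaw":0},{"gripper":-0.8,"dp":[70,-171,0],"yaw":0},{"gripper":-0.8,"dp":[70,-171,0],"yaw":0},{"gripper":-0.8,"dp":[70,-171,0],"yaw":0}]' >/dev/null;  python3 -m creep '[{"gripper":-0.8,"dp":[0,0,0],"yaw":0},{"gripper":-0.8,"dp":[0,0,0],"yaw":0},{"gripper":-0.8,"dp":[0,0,0],"yaw":0}]'; python3 g.py 0.451 -0.1185 0.047 191
```

```text
clock: 4.25
position: [0.4509, -0.1176, 0.1743]
tool_rot: [-0.097, 0.995, 0.0, -0.001]
wrist_force: [0.3, 0.1, -0.7]
width: 0.376
grasp_force: 59.6
pos [ 0.4509 -0.1176  0.1743] head -168.92 tilt z [-2.e-03  6.e-04 -1.e+00] F [ 0.3  0.1 -0.7] w 0.376 g 60 t 4.2
dp [ -0.2  -1.  127.3] yaw 0.08
```

```bash
python3 -m creep '[{"gripper":-0.8,"dp":[0,-1,40],"yaw":0},{"gripper":-0.8,"dp":[0,-1,80],"yaw":0},{"gripper":-0.8,"dp":[0,-1,110],"yaw":0},{"gripper":-0.8,"dp":[0,-1,122],"yaw":0},{"gripper":-0.8,"dp":[0,-1,124],"yaw":0}]'; python3 -m creep '[{"gripper":-0.8,"dp":[0,0,0],"yaw":0},{"gripper":-0.8,"dp":[0,0,0],"yaw":0}]';python3 -m creep '[{"gripper":-0.8,"dp":[0,0,2],"yaw":0},{"gripper":-0.8,"dp":[0,0,3],"yaw":0},{"gripper":-0.8,"dp":[0,0,3],"yaw":0}]'
```

```text
clock: 4.67
position: [0.4497, -0.1173, 0.0483]
tool_rot: [-0.098, 0.995, 0.001, -0.003]
wrist_force: [-0.4, -0.6, -0.7]
width: 0.378
grasp_force: 59.6
clock: 4.83
position: [0.4523, -0.1189, 0.0518]
tool_rot: [-0.097, 0.995, 0.0, 0.0]
wrist_force: [-0.2, -0.2, -0.5]
width: 0.377
grasp_force: 59.6
clock: 5.08
position: [0.452, -0.1196, 0.049]
tool_rot: [-0.096, 0.995, -0.0, 0.001]
wrist_force: [0.3, -0.7, -0.8]
width: 0.379
grasp_force: 59.6
```

```bash
python3 -m creep '[{"gripper":-0.8,"dp":[0,0,2],"yaw":0},{"gripper":-0.8,"dp":[0,0,2],"yaw":0}]';python3 -m creep '[{"gripper":-0.8,"dp":[0,0,2],"yaw":0},{"gripper":-0.8,"dp":[0,0,2],"yaw":0}]'
```

```text
clock: 5.25
position: [0.4521, -0.1198, 0.0468]
tool_rot: [-0.096, 0.995, -0.0, 0.001]
wrist_force: [0.6, 0.6, 4.0]
width: 0.375
grasp_force: 59.7
clock: 5.42
position: [0.4528, -0.1205, 0.0457]
tool_rot: [-0.095, 0.995, -0.0, 0.001]
wrist_force: [-2.3, -0.1, 15.9]
width: 0.376
grasp_force: 57.8
```

```bash
python3 -m creep '[{"gripper":-0.8,"dp":[0,0,-1],"yaw":0},{"gripper":0.3,"dp":[0,0,-1],"yaw":0},{"gripper":0.3,"dp":[0,0,-1],"yaw":0},{"gripper":0.3,"dp":[0,0,-1],"yaw":0},{"gripper":0.3,"dp":[0,0,-1],"yaw":0}]'; python3 -m creep '[{"gripper":0.3,"dp":[0,0,-40],"yaw":0},{"gripper":0.3,"dp":[0,0,-80],"yaw":0},{"gripper":0.3,"dp":[0,0,-120],"yaw":0},{"gripper":0.3,"dp":[0,0,-135],"yaw":0},{"gripper":0.3,"dp":[0,0,-135],"yaw":0}]' ; python3 g.py 0.633 0.1647 0.18 191
```

```text
clock: 5.83
position: [0.4513, -0.1196, 0.0451]
tool_rot: [-0.096, 0.995, 0.0, -0.0]
wrist_force: [-0.1, -0.8, 0.8]
width: 0.646
grasp_force: 0.0
clock: 6.25
position: [0.4539, -0.1201, 0.1841]
tool_rot: [-0.096, 0.995, -0.001, 0.004]
wrist_force: [0.2, -0.5, 0.5]
width: 0.646
grasp_force: 0.0
pos [ 0.4539 -0.1201  0.1841] head -168.98 tilt z [ 7.6e-03 -4.0e-04 -1.0e+00] F [ 0.2 -0.5  0.5] w 0.646 g 0 t 6.2
dp [-230.1  245.3    5.3] yaw 0.02
```

```bash
python3 -m creep '[{"gripper":0.3,"dp":[-115,122,0],"yaw":0},{"gripper":0.3,"dp":[-115,122,0],"yaw":0},{"gripper":0.3,"dp":[-115,122,0],"yaw":0},{"gripper":0.3,"dp":[-115,122,0],"yaw":0},{"gripper":0.3,"dp":[-115,122,0],"yaw":0}]' >/dev/null; python3 -m creep '[{"gripper":0.3,"dp":[-115,123,0],"yaw":0},{"gripper":0.3,"dp":[-115,123,0],"yaw":0},{"gripper":0.3,"dp":[-115,123,0],"yaw":0},{"gripper":0.3,"dp":[-115,123,0],"yaw":0},{"gripper":0.3,"dp":[-115,123,0],"yaw":0}]' >/dev/null;  python3 -m creep '[{"gripper":0.3,"dp":[0,0,0],"yaw":0},{"gripper":0.3,"dp":[0,0,0],"yaw":0},{"gripper":0.3,"dp":[0,0,0],"yaw":0}]' >/dev/null; python3 g.py 0.633 0.1647 0.085 191
python3 - <<'E'
from v import *
T=View("top")
for n,h in HUES.items():
    for a,c,m in T.blobs(h,130,60,15,(160,150,410,290)):
        p=T.P[m&(T.d>0)]; print(n,a,c,p.mean(0))
E
```

```text
pos [0.6296 0.1627 0.1793] head -169.09 tilt z [-0.0018 -0.0015 -1.    ] F [ 0.1 -0.2 -0. ] w 0.652 g 0 t 7.3
dp [-3.9  1.4 94.3] yaw -0.09
red 267 [316.5056 251.0449] [ 0.4478 -0.117   0.0321]
yellow 285 [347.3719 254.786 ] [ 0.4384 -0.2144  0.01  ]
blue 263 [377.5247 255.5171] [ 0.4375 -0.3066  0.0106]
blue 108 [191.213  191.5833] [0.6135 0.2573 0.1011]
```

```bash
python3 -m creep '[{"gripper":0.3,"dp":[-4,1,40],"yaw":0},{"gripper":0.3,"dp":[-4,1,75],"yaw":0},{"gripper":0.3,"dp":[-4,1,92],"yaw":0},{"gripper":0.3,"dp":[-4,1,94],"yaw":0},{"gripper":0.3,"dp":[-4,1,94],"yaw":0}]'; python3 -m creep '[{"gripper":0.3,"dp":[0,0,0],"yaw":0},{"gripper":-0.8,"dp":[0,0,0],"yaw":0},{"gripper":-0.8,"dp":[0,0,0],"yaw":0},{"gripper":-0.8,"dp":[0,0,0],"yaw":0},{"gripper":-0.8,"dp":[0,0,0],"yaw":0}]'; python3 -m creep '[{"gripper":-0.8,"dp":[0,0,0],"yaw":0},{"gripper":-0.8,"dp":[0,0,0],"yaw":0}]' | head -2; python3 -m creep '[{"gripper":-0.8,"dp":[0,0,-30],"yaw":0},{"gripper":-0.8,"dp":[0,0,-70],"yaw":0},{"gripper":-0.8,"dp":[0,0,-95],"yaw":0},{"gripper":-0.8,"dp":[0,0,-95],"yaw":0},{"gripper":-0.8,"dp":[0,0,-95],"yaw":0}]'; python3 g.py 0.4405 -0.2125 0.18 191
```

```text
clock: 7.8
position: [0.6334, 0.165, 0.0856]
tool_rot: [-0.095, 0.995, -0.0, -0.001]
wrist_force: [-0.0, -0.0, 0.9]
width: 0.651
grasp_force: 0.0
clock: 8.22
position: [0.6354, 0.1666, 0.0884]
tool_rot: [-0.096, 0.995, 0.0, 0.002]
wrist_force: [-1.7, -1.4, 7.1]
width: 0.377
grasp_force: 58.6
clock: 8.38
position: [0.6354, 0.1666, 0.0884]
clock: 8.8
position: [0.6354, 0.1669, 0.1839]
tool_rot: [-0.096, 0.995, 0.001, 0.002]
wrist_force: [-1.1, -0.5, -0.9]
width: 0.38
grasp_force: 59.4
pos [0.6354 0.1669 0.1839] head -168.98 tilt z [ 0.0044  0.0018 -1.    ] F [-1.1 -0.5 -0.9] w 0.380 g 59 t 8.8
dp [ 263.8 -335.2    2.3] yaw 0.02
```

```bash
python3 -m creep '[{"gripper":-0.8,"dp":[125,-160,0],"yaw":0},{"gripper":-0.8,"dp":[125,-160,0],"yaw":0},{"gripper":-0.8,"dp":[125,-160,0],"yaw":0},{"gripper":-0.8,"dp":[125,-160,0],"yaw":0},{"gripper":-0.8,"dp":[125,-160,0],"yaw":0}]' >/dev/null; python3 -m creep '[{"gripper":-0.8,"dp":[125,-160,0],"yaw":0},{"gripper":-0.8,"dp":[125,-160,0],"yaw":0},{"gripper":-0.8,"dp":[125,-160,0],"yaw":0},{"gripper":-0.8,"dp":[125,-160,0],"yaw":0},{"gripper":-0.8,"dp":[125,-160,0],"yaw":0}]' >/dev/null;  python3 -m creep '[{"gripper":-0.8,"dp":[12,-14,0],"yaw":0},{"gripper":-0.8,"dp":[12,-14,0],"yaw":0},{"gripper":-0.8,"dp":[12,-14,0],"yaw":0},{"gripper":-0.8,"dp":[12,-14,0],"yaw":0}]' >/dev/null; python3 g.py 0.4405 -0.2125 0.052 191
```

```text
pos [ 0.4409 -0.2103  0.1807] head -168.92 tilt z [-9.e-04  8.e-04 -1.e+00] F [ 0.4 -0.2 -1.1] w 0.379 g 59 t 10.0
dp [  0.7  -2.2 128.7] yaw 0.08
```

```bash
python3 -m creep '[{"gripper":-0.8,"dp":[1,-2,40],"yaw":0},{"gripper":-0.8,"dp":[1,-2,80],"yaw":0},{"gripper":-0.8,"dp":[1,-2,110],"yaw":0},{"gripper":-0.8,"dp":[1,-2,125],"yaw":0},{"gripper":-0.8,"dp":[1,-2,126],"yaw":0}]'|head -2; python3 -m creep '[{"gripper":-0.8,"dp":[0,0,1],"yaw":0},{"gripper":-0.8,"dp":[0,0,2],"yaw":0},{"gripper":-0.8,"dp":[0,0,2],"yaw":0},{"gripper":-0.8,"dp":[0,0,3],"yaw":0},{"gripper":-0.8,"dp":[0,0,3],"yaw":0}]';python3 -m creep '[{"gripper":-0.8,"dp":[0,0,2],"yaw":0},{"gripper":-0.8,"dp":[0,0,2],"yaw":0}]'
```

```text
clock: 10.38
position: [0.4388, -0.2108, 0.0519]
clock: 10.8
position: [0.4409, -0.2136, 0.0532]
tool_rot: [-0.096, 0.995, -0.0, 0.001]
wrist_force: [0.3, 0.2, 1.3]
width: 0.379
grasp_force: 59.4
clock: 10.97
position: [0.4404, -0.2135, 0.0505]
tool_rot: [-0.096, 0.995, -0.0, 0.0]
wrist_force: [-0.6, 0.9, -0.9]
width: 0.381
grasp_force: 59.4
```

```bash
python3 -m creep '[{"gripper":-0.8,"dp":[0,0,2],"yaw":0},{"gripper":-0.8,"dp":[0,0,2],"yaw":0}]';python3 -m creep '[{"gripper":-0.8,"dp":[0,0,1],"yaw":0},{"gripper":-0.8,"dp":[0,0,1],"yaw":0}]'
```

```text
clock: 11.13
position: [0.4405, -0.2137, 0.0484]
tool_rot: [-0.096, 0.995, -0.0, 0.0]
wrist_force: [0.1, -0.0, 2.0]
width: 0.381
grasp_force: 59.4
clock: 11.3
position: [0.4407, -0.2138, 0.0482]
tool_rot: [-0.096, 0.995, 0.0, 0.0]
wrist_force: [-2.2, 1.1, 14.4]
width: 0.379
grasp_force: 58.8
```

Contact at 0.048. I release, rise and go for blue.

```bash
python3 -m creep '[{"gripper":-0.8,"dp":[0,0,-1],"yaw":0},{"gripper":0.3,"dp":[0,0,-1],"yaw":0},{"gripper":0.3,"dp":[0,0,-1],"yaw":0},{"gripper":0.3,"dp":[0,0,-1],"yaw":0},{"gripper":0.3,"dp":[0,0,-1],"yaw":0}]'; python3 -m creep '[{"gripper":0.3,"dp":[0,0,-40],"yaw":0},{"gripper":0.3,"dp":[0,0,-80],"yaw":0},{"gripper":0.3,"dp":[0,0,-120],"yaw":0},{"gripper":0.3,"dp":[0,0,-135],"yaw":0},{"gripper":0.3,"dp":[0,0,-135],"yaw":0}]' |head -2; python3 g.py 0.616 0.255 0.18 191
```

```text
clock: 11.72
position: [0.4401, -0.2135, 0.0481]
tool_rot: [-0.096, 0.995, 0.0, -0.0]
wrist_force: [-0.4, -0.4, -0.1]
width: 0.653
grasp_force: 0.0
clock: 12.13
position: [0.4426, -0.2146, 0.1873]
pos [ 0.4426 -0.2146  0.1873] head -168.99 tilt z [ 0.0075 -0.002  -1.    ] F [ 1.  -0.2  0.5] w 0.651 g 0 t 12.1
dp [-259.8  427.8    7.6] yaw 0.01
```

```bash
python3 -m creep '[{"gripper":0.3,"dp":[-104,171,0],"yaw":0},{"gripper":0.3,"dp":[-104,171,0],"yaw":0},{"gripper":0.3,"dp":[-104,171,0],"yaw":0},{"gripper":0.3,"dp":[-104,171,0],"yaw":0},{"gripper":0.3,"dp":[-104,171,0],"yaw":0}]' >/dev/null; python3 -m creep '[{"gripper":0.3,"dp":[-104,171,0],"yaw":0},{"gripper":0.3,"dp":[-104,171,0],"yaw":0},{"gripper":0.3,"dp":[-104,171,0],"yaw":0},{"gripper":0.3,"dp":[-104,171,0],"yaw":0},{"gripper":0.3,"dp":[-104,171,0],"yaw":0}]' >/dev/null;  python3 -m creep '[{"gripper":0.3,"dp":[-54,86,0],"yaw":0},{"gripper":0.3,"dp":[-54,86,0],"yaw":0},{"gripper":0.3,"dp":[-54,86,0],"yaw":0},{"gripper":0.3,"dp":[-54,86,0],"yaw":0},{"gripper":0.3,"dp":[-54,86,0],"yaw":0}]' >/dev/null;python3 -m creep '[{"gripper":0.3,"dp":[0,0,0],"yaw":0},{"gripper":0.3,"dp":[0,0,0],"yaw":0}]' >/dev/null; python3 g.py 0.616 0.255 0.085 191
```

```text
pos [0.6154 0.2542 0.1826] head -169.12 tilt z [-0.0011 -0.0016 -1.    ] F [-0.3 -0.6 -0.5] w 0.649 g 0 t 13.6
dp [-0.9  0.8 97.6] yaw -0.12
```

```bash
python3 -m creep '[{"gripper":0.3,"dp":[-1,1,40],"yaw":0},{"gripper":0.3,"dp":[-1,1,75],"yaw":0},{"gripper":0.3,"dp":[-1,1,95],"yaw":0},{"gripper":0.3,"dp":[-1,1,97],"yaw":0},{"gripper":0.3,"dp":[-1,1,97],"yaw":0}]'; python3 -m creep '[{"gripper":0.3,"dp":[0,0,0],"yaw":0},{"gripper":-0.8,"dp":[0,0,0],"yaw":0},{"gripper":-0.8,"dp":[0,0,0],"yaw":0},{"gripper":-0.8,"dp":[0,0,0],"yaw":0},{"gripper":-0.8,"dp":[0,0,0],"yaw":0}]'; python3 -m creep '[{"gripper":-0.8,"dp":[0,0,0],"yaw":0},{"gripper":-0.8,"dp":[0,0,0],"yaw":0}]' | head -2; python3 -m creep '[{"gripper":-0.8,"dp":[0,0,-30],"yaw":0},{"gripper":-0.8,"dp":[0,0,-70],"yaw":0},{"gripper":-0.8,"dp":[0,0,-95],"yaw":0},{"gripper":-0.8,"dp":[0,0,-95],"yaw":0},{"gripper":-0.8,"dp":[0,0,-95],"yaw":0}]'; python3 g.py 0.4395 -0.306 0.18 191
```

```text
clock: 13.97
position: [0.6157, 0.256, 0.0854]
tool_rot: [-0.095, 0.995, -0.001, -0.001]
wrist_force: [0.5, 0.5, 0.3]
width: 0.649
grasp_force: 0.0
clock: 14.38
position: [0.6178, 0.258, 0.0885]
tool_rot: [-0.096, 0.995, 0.0, 0.002]
wrist_force: [-1.4, -1.8, 7.5]
width: 0.377
grasp_force: 58.6
clock: 14.55
position: [0.6177, 0.258, 0.0885]
clock: 14.97
position: [0.6176, 0.2584, 0.184]
tool_rot: [-0.096, 0.995, 0.001, 0.002]
wrist_force: [-0.2, -0.4, -0.7]
width: 0.378
grasp_force: 59.3
pos [0.6176 0.2584 0.184 ] head -168.98 tilt z [ 0.0043  0.0024 -1.    ] F [-0.2 -0.4 -0.7] w 0.378 g 59 t 15.0
dp [ 282.7 -519.9    1.9] yaw 0.02
```

```bash
python3 -m creep '[{"gripper":-0.8,"dp":[96,-176,0],"yaw":0},{"gripper":-0.8,"dp":[96,-176,0],"yaw":0},{"gripper":-0.8,"dp":[96,-176,0],"yaw":0},{"gripper":-0.8,"dp":[96,-176,0],"yaw":0},{"gripper":-0.8,"dp":[96,-176,0],"yaw":0}]' >/dev/null; python3 -m creep '[{"gripper":-0.8,"dp":[96,-176,0],"yaw":0},{"gripper":-0.8,"dp":[96,-176,0],"yaw":0},{"gripper":-0.8,"dp":[96,-176,0],"yaw":0},{"gripper":-0.8,"dp":[96,-176,0],"yaw":0},{"gripper":-0.8,"dp":[96,-176,0],"yaw":0}]' >/dev/null;  python3 -m creep '[{"gripper":-0.8,"dp":[91,-168,0],"yaw":0},{"gripper":-0.8,"dp":[91,-168,0],"yaw":0},{"gripper":-0.8,"dp":[91,-168,0],"yaw":0},{"gripper":-0.8,"dp":[91,-168,0],"yaw":0},{"gripper":-0.8,"dp":[91,-168,0],"yaw":0}]' >/dev/null;python3 -m creep '[{"gripper":-0.8,"dp":[0,0,0],"yaw":0},{"gripper":-0.8,"dp":[0,0,0],"yaw":0},{"gripper":-0.8,"dp":[0,0,0],"yaw":0}]' >/dev/null; python3 g.py 0.4395 -0.306 0.052 191
```

```text
pos [ 0.4378 -0.3055  0.1804] head -168.94 tilt z [-0.0013  0.0014 -1.    ] F [-0.3  0.5  0.5] w 0.380 g 59 t 16.5
dp [ -1.7  -1.  128.4] yaw 0.06
```

```bash
python3 -m creep '[{"gripper":-0.8,"dp":[-1,-1,40],"yaw":0},{"gripper":-0.8,"dp":[-1,-1,80],"yaw":0},{"gripper":-0.8,"dp":[-1,-1,110],"yaw":0},{"gripper":-0.8,"dp":[-1,-1,125],"yaw":0},{"gripper":-0.8,"dp":[-1,-1,127],"yaw":0}]'|head -2; python3 -m creep '[{"gripper":-0.8,"dp":[0,0,1],"yaw":0},{"gripper":-0.8,"dp":[0,0,3],"yaw":0},{"gripper":-0.8,"dp":[0,0,4],"yaw":0},{"gripper":-0.8,"dp":[0,0,4],"yaw":0},{"gripper":-0.8,"dp":[0,0,4],"yaw":0}]';python3 -m creep '[{"gripper":-0.8,"dp":[0,0,1],"yaw":0},{"gripper":-0.8,"dp":[0,0,1],"yaw":0}]'
```

```text
clock: 16.88
position: [0.4378, -0.304, 0.0508]
clock: 17.3
position: [0.4398, -0.3077, 0.0513]
tool_rot: [-0.096, 0.995, -0.0, 0.001]
wrist_force: [-0.6, -0.1, -1.1]
width: 0.375
grasp_force: 59.4
clock: 17.47
position: [0.4394, -0.3076, 0.0497]
tool_rot: [-0.096, 0.995, -0.0, 0.0]
wrist_force: [0.9, 0.2, -0.1]
width: 0.381
grasp_force: 59.4
```

```bash
python3 -m creep '[{"gripper":-0.8,"dp":[0,0,1],"yaw":0},{"gripper":-0.8,"dp":[0,0,2],"yaw":0},{"gripper":-0.8,"dp":[0,0,2],"yaw":0}]';python3 -m creep '[{"gripper":-0.8,"dp":[0,0,0],"yaw":0},{"gripper":0.3,"dp":[0,0,0],"yaw":0},{"gripper":0.3,"dp":[0,0,0],"yaw":0},{"gripper":0.3,"dp":[0,0,0],"yaw":0},{"gripper":0.3,"dp":[0,0,0],"yaw":0}]'; python3 -m creep '[{"gripper":0.3,"dp":[0,0,-40],"yaw":0},{"gripper":0.3,"dp":[0,0,-80],"yaw":0},{"gripper":0.3,"dp":[0,0,-120],"yaw":0},{"gripper":0.3,"dp":[0,0,-135],"yaw":0},{"gripper":0.3,"dp":[0,0,-135],"yaw":0}]' |head -2; python3 g.py 0.516 0.1705 0.15 191
```

```text
clock: 17.72
position: [0.4395, -0.3078, 0.0484]
tool_rot: [-0.096, 0.995, 0.0, 0.0]
wrist_force: [-2.8, 2.3, 11.7]
width: 0.379
grasp_force: 58.7
clock: 18.13
position: [0.4391, -0.3074, 0.0471]
tool_rot: [-0.096, 0.995, 0.0, -0.0]
wrist_force: [0.9, -0.0, 0.8]
width: 0.644
grasp_force: 0.0
clock: 18.55
position: [0.4413, -0.309, 0.1865]
pos [ 0.4413 -0.309   0.1865] head -169.00 tilt z [ 0.0071 -0.0034 -1.    ] F [ 0.7 -0.  -0.2] w 0.644 g 0 t 18.6
dp [-164.6  456.6   35.4] yaw 0.0
```

```bash
python3 -m creep '[{"gripper":-0.3,"dp":[-65,180,0],"yaw":0},{"gripper":-0.3,"dp":[-65,180,0],"yaw":0},{"gripper":-0.3,"dp":[-65,180,0],"yaw":0},{"gripper":-0.3,"dp":[-65,180,0],"yaw":0},{"gripper":-0.3,"dp":[-65,180,0],"yaw":0}]' >/dev/null; python3 -m creep '[{"gripper":-0.3,"dp":[-65,180,0],"yaw":0},{"gripper":-0.3,"dp":[-65,180,0],"yaw":0},{"gripper":-0.3,"dp":[-65,180,0],"yaw":0},{"gripper":-0.3,"dp":[-65,180,0],"yaw":0},{"gripper":-0.3,"dp":[-65,180,0],"yaw":0}]' >/dev/null;  python3 -m creep '[{"gripper":-0.3,"dp":[-35,97,40],"yaw":0},{"gripper":-0.3,"dp":[-35,97,40],"yaw":0},{"gripper":-0.3,"dp":[-35,97,40],"yaw":0},{"gripper":-0.3,"dp":[-35,97,40],"yaw":0},{"gripper":-0.3,"dp":[-35,97,40],"yaw":0}]' >/dev/null;python3 -m creep '[{"gripper":-0.3,"dp":[0,0,0],"yaw":0},{"gripper":-0.3,"dp":[0,0,0],"yaw":0},{"gripper":-0.3,"dp":[0,0,0],"yaw":0}]' >/dev/null; python3 g.py 0.516 0.1705 0.083 191
python3 - <<'E'
from v import *
S=View("scene");T=View("top")
for V,bx,nm in((T,(205,215,240,245),"T"),(S,(295,190,325,215),"S")):
    for a,c,m in V.blobs([(5,18)],150,90,3,bx)[:3]: print("post",nm,a,c,V.on(c,.075))
a=T.im[160:250,150:270];b=S.im[150:270,240:400]
cv2.imwrite("pics/c4.png",np.hstack([cv2.resize(x[:,:,::-1],(400,300),interpolation=cv2.INTER_CUBIC) for x in(a,b)]))
E
```

```text
pos [0.5139 0.171  0.1425] head -169.12 tilt z [ 2.e-04 -4.e-04 -1.e+00] F [-0.6 -0.7 -0.2] w 0.350 g 0 t 20.1
dp [-1.9 -0.8 59.5] yaw -0.12
post S 21 [307.     203.0476] [0.5182 0.1714 0.075 ]
```

View pics/c4.png

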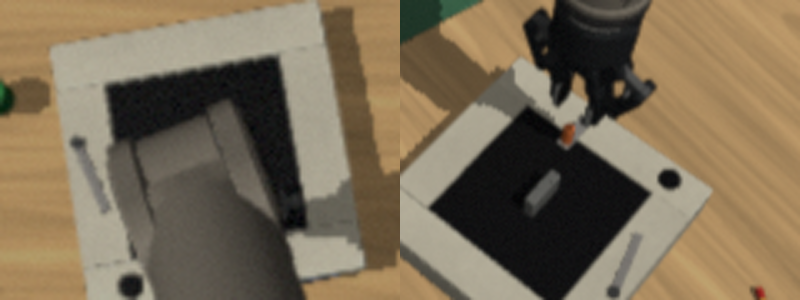

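The plate is clear of pots. The fingers hang above the orange post (568,133 in the right half). I descend around it.

```bash
python3 -m creep '[{"gripper":-0.3,"dp":[-2,-1,30],"yaw":0},{"gripper":-0.3,"dp":[-2,-1,48],"yaw":0},{"gripper":-0.3,"dp":[-2,-1,57],"yaw":0},{"gripper":-0.3,"dp":[-2,-1,58],"yaw":0},{"gripper":-0.3,"dp":[-2,-1,58],"yaw":0}]'; python3 -m creep '[{"gripper":-0.52,"dp":[0,0,0],"yaw":0},{"gripper":-0.52,"dp":[0,0,0],"yaw":0},{"gripper":-0.52,"dp":[0,0,0],"yaw":0},{"gripper":-0.52,"dp":[0,0,0],"yaw":0}]'
```

```text
clock: 20.57
position: [0.5159, 0.1717, 0.0843]
tool_rot: [-0.096, 0.995, -0.0, -0.0]
wrist_force: [0.1, -0.6, 0.3]
width: 0.352
grasp_force: 0.0
clock: 20.9
position: [0.5164, 0.1723, 0.0851]
tool_rot: [-0.096, 0.995, 0.0, 0.001]
wrist_force: [-0.5, 0.6, -0.4]
width: 0.234
grasp_force: 0.0
```

```bash
python3 -m creep '[{"gripper":-0.52,"dp":[0.2,-3.7,0],"yaw":7},{"gripper":-0.52,"dp":[0.9,-7.3,0],"yaw":14},{"gripper":-0.52,"dp":[2,-10.8,0],"yaw":21},{"gripper":-0.52,"dp":[3.5,-14.1,0],"yaw":28},{"gripper":-0.52,"dp":[5.4,-17.2,0],"yaw":35}]';python3 -m creep '[{"gripper":-0.52,"dp":[0.2,-3.7,0],"yaw":7},{"gripper":-0.52,"dp":[0.9,-7.3,0],"yaw":14},{"gripper":-0.52,"dp":[2,-10.8,0],"yaw":21},{"gripper":-0.52,"dp":[3.5,-14.1,0],"yaw":28},{"gripper":-0.52,"dp":[5.4,-17.2,0],"yaw":35}]'; python3 g.py
```

```text
clock: 21.32
position: [0.5147, 0.1545, 0.0849]
tool_rot: [0.211, 0.978, 0.001, 0.001]
wrist_force: [2.5, 0.8, -0.6]
width: 0.243
grasp_force: 0.7
clock: 21.73
position: [0.5032, 0.1408, 0.0851]
tool_rot: [0.495, 0.869, 0.001, 0.001]
wrist_force: [1.6, 0.2, -0.7]
width: 0.245
grasp_force: 0.8
pos [0.5032 0.1408 0.0851] head 120.67 tilt z [ 2.8e-03  9.0e-04 -1.0e+00] F [ 1.6  0.2 -0.7] w 0.245 g 1 t 21.7
```

```bash
python3 -m creep '[{"gripper":-0.52,"dp":[0.2,-3.7,0],"yaw":7},{"gripper":-0.52,"dp":[0.9,-7.3,0],"yaw":14},{"gripper":-0.52,"dp":[2,-10.8,0],"yaw":21},{"gripper":-0.52,"dp":[3.5,-14.1,0],"yaw":28},{"gripper":-0.52,"dp":[4.4,-15.7,0],"yaw":28}]'; python3 -m creep '[{"gripper":-0.52,"dp":[0,0,0],"yaw":0},{"gripper":-0.52,"dp":[0,0,0],"yaw":0}]'; python3 g.py
```

```text
clock: 22.15
position: [0.4865, 0.1363, 0.0847]
tool_rot: [0.69, 0.724, 0.0, 0.0]
wrist_force: [0.1, -0.5, 0.7]
width: 0.239
grasp_force: 0.5
clock: 22.32
position: [0.4862, 0.1366, 0.0844]
tool_rot: [0.687, 0.727, 0.0, -0.0]
wrist_force: [0.3, 1.7, 1.1]
width: 0.243
grasp_force: 0.0
pos [0.4862 0.1366 0.0844] head 93.25 tilt z [-1.e-04  4.e-04 -1.e+00] F [0.3 1.7 1.1] w 0.243 g 0 t 22.3
```

```bash
python3 -m creep '[{"gripper":-0.52,"dp":[0,-3,0],"yaw":0},{"gripper":-0.52,"dp":[0,-5,0],"yaw":0},{"gripper":-0.52,"dp":[0,-5,0],"yaw":0}]'; python3 -m creep '[{"gripper":-0.52,"dp":[0,2,0],"yaw":0},{"gripper":-0.2,"dp":[0,4,0],"yaw":0},{"gripper":-0.2,"dp":[0,4,0],"yaw":0},{"gripper":-0.2,"dp":[0,4,0],"yaw":0}]' | head -2; python3 -m creep '[{"gripper":-0.2,"dp":[0,0,-30],"yaw":0},{"gripper":-0.2,"dp":[0,0,-70],"yaw":0},{"gripper":-0.2,"dp":[0,0,-90],"yaw":0},{"gripper":-0.2,"dp":[0,0,-90],"yaw":0}]' |head -2;  python3 -m creep '[{"gripper":-0.2,"dp":[0,0,0],"yaw":-40},{"gripper":-0.2,"dp":[0,0,0],"yaw":-40},{"gripper":-0.2,"dp":[0,0,0],"yaw":-40},{"gripper":-0.2,"dp":[0,0,0],"yaw":-40},{"gripper":-0.2,"dp":[0,0,0],"yaw":-40}]' |head -1; python3 -m creep '[{"gripper":-0.2,"dp":[0,0,0],"yaw":-40},{"gripper":-0.2,"dp":[0,0,0],"yaw":-40},{"gripper":-0.2,"dp":[0,0,0],"yaw":-40},{"gripper":-0.2,"dp":[0,0,0],"yaw":-40},{"gripper":-0.2,"dp":[0,0,0],"yaw":-40}]' |head -1; python3 -m creep '[{"gripper":-0.2,"dp":[0,0,0],"yaw":-25},{"gripper":-0.2,"dp":[0,0,0],"yaw":-25},{"gripper":-0.2,"dp":[0,0,0],"yaw":-25},{"gripper":-0.2,"dp":[0,0,0],"yaw":-25},{"gripper":-0.2,"dp":[0,0,0],"yaw":-25}]' |head -1; python3 g.py 0.579 0.2025 0.17 191
```

```text
clock: 22.57
position: [0.484, 0.1364, 0.085]
tool_rot: [0.688, 0.726, 0.003, 0.002]
wrist_force: [7.0, 1.2, -5.0]
width: 0.241
grasp_force: 3.9
clock: 22.9
position: [0.4848, 0.1361, 0.0841]
clock: 23.23
position: [0.4874, 0.1367, 0.1781]
clock: 23.65
clock: 24.07
clock: 24.48
pos [0.4844 0.1359 0.1736] head -170.22 tilt z [-1.8e-03 -3.0e-04 -1.0e+00] F [-0.1 -0.1  0.5] w 0.399 g 0 t 24.5
dp [-104.5   49.5    3.4] yaw -1.22
```

```bash
python3 -m creep '[{"gripper":0.0,"dp":[-104,49,0],"yaw":-1},{"gripper":0.0,"dp":[-104,49,0],"yaw":-1},{"gripper":0.0,"dp":[-104,49,0],"yaw":-1},{"gripper":0.0,"dp":[-104,49,0],"yaw":-1},{"gripper":0.0,"dp":[-104,49,0],"yaw":-1}]' >/dev/null; python3 -m creep '[{"gripper":0.0,"dp":[0,0,0],"yaw":0},{"gripper":0.0,"dp":[0,0,0],"yaw":0}]' >/dev/null; python3 g.py 0.579 0.2025 0.08 191
python3 - <<'E'
from v import *
S=View("scene");T=View("top")
a=T.im[190:265,180:280];b=S.im[150:270,240:400]
cv2.imwrite("pics/c5.png",np.hstack([cv2.resize(x[:,:,::-1],(400,300),interpolation=cv2.INTER_CUBIC) for x in(a,b)]))
E
```

```text
pos [0.5785 0.2009 0.1738] head -169.45 tilt z [-1.7e-03 -9.0e-04 -1.0e+00] F [0.5 0.2 0.4] w 0.500 g 0 t 25.1
dp [-1.   1.5 93.8] yaw -0.45
```

View pics/c5.png

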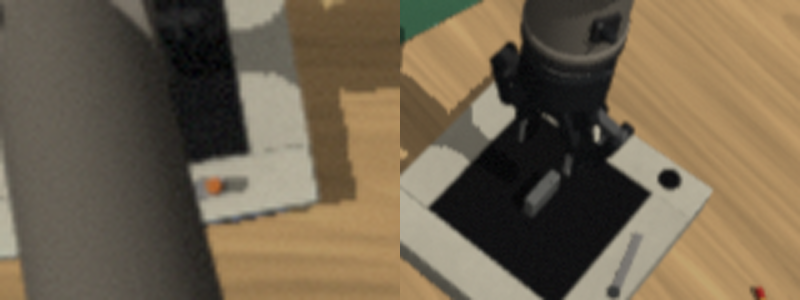

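The tab (orange post at (213,185) in the left half) now lies along the box edge, off the plate. The gripper is over the grip bar (542,192 in the right half).

```bash
python3 -m creep '[{"gripper":0.0,"dp":[-1,1.5,40],"yaw":0},{"gripper":0.0,"dp":[-1,1.5,75],"yaw":0},{"gripper":0.0,"dp":[-1,1.5,91],"yaw":0},{"gripper":0.0,"dp":[-1,1.5,92],"yaw":0},{"gripper":0.0,"dp":[-1,1.5,92],"yaw":0}]'; python3 -m creep '[{"gripper":0,"dp":[0,0,0],"yaw":0},{"gripper":-1,"dp":[0,0,0],"yaw":0},{"gripper":-1,"dp":[0,0,0],"yaw":0},{"gripper":-1,"dp":[0,0,0],"yaw":0},{"gripper":-1,"dp":[0,0,0],"yaw":0}]'; python3 -m creep '[{"gripper":-1,"dp":[0,0,0],"yaw":0},{"gripper":-1,"dp":[0,0,0],"yaw":0}]'; python3 g.py
```

```text
clock: 25.58
position: [0.5796, 0.203, 0.0819]
tool_rot: [-0.092, 0.996, -0.0, -0.001]
wrist_force: [-0.2, -0.4, -0.1]
width: 0.498
grasp_force: 0.0
clock: 26.0
position: [0.5814, 0.2036, 0.084]
tool_rot: [-0.093, 0.996, 0.0, 0.001]
wrist_force: [-0.6, -2.1, 7.2]
width: 0.128
grasp_force: 61.3
clock: 26.17
position: [0.5814, 0.2036, 0.084]
tool_rot: [-0.093, 0.996, 0.0, 0.001]
wrist_force: [-1.3, -0.3, 6.3]
width: 0.125
grasp_force: 61.3
pos [0.5814 0.2036 0.084 ] head -169.36 tilt z [ 2.4e-03  8.0e-04 -1.0e+00] F [-1.3 -0.3  6.3] w 0.125 g 61 t 26.2
```

```bash
python3 -m creep '[{"gripper":-1,"dp":[0,0,-5],"yaw":0},{"gripper":-1,"dp":[0,0,-12],"yaw":0},{"gripper":-1,"dp":[0,0,-20],"yaw":0},{"gripper":-1,"dp":[0,0,-30],"yaw":0},{"gripper":-1,"dp":[0,0,-30],"yaw":0}]'; python3 -m creep '[{"gripper":-1,"dp":[0,0,-30],"yaw":0},{"gripper":-1,"dp":[0,0,-60],"yaw":0},{"gripper":-1,"dp":[0,0,-80],"yaw":0},{"gripper":-1,"dp":[0,0,-80],"yaw":0},{"gripper":-1,"dp":[0,0,-80],"yaw":0}]'; python3 g.py 0.639 -0.245 0.19 174
python3 - <<'E'
from v import *
S=View("scene","s6"); cv2.imwrite("pics/c6.png",cv2.resize(S.im[100:280,130:400][:,:,::-1],(780,520),interpolation=cv2.INTER_CUBIC))
E
```

```text
clock: 26.58
position: [0.5816, 0.2042, 0.1148]
tool_rot: [-0.093, 0.996, 0.001, 0.002]
wrist_force: [0.2, 0.6, -2.2]
width: 0.126
grasp_force: 60.1
clock: 27.0
position: [0.5809, 0.204, 0.1936]
tool_rot: [-0.093, 0.996, 0.001, 0.001]
wrist_force: [-0.4, -0.2, -2.1]
width: 0.121
grasp_force: 60.2
pos [0.5809 0.204  0.1936] head -169.36 tilt z [ 0.0024  0.0014 -1.    ] F [-0.4 -0.2 -2.1] w 0.121 g 60 t 27.0
dp [  25.8 -452.     3.1] yaw 16.64
```

View pics/c6.png

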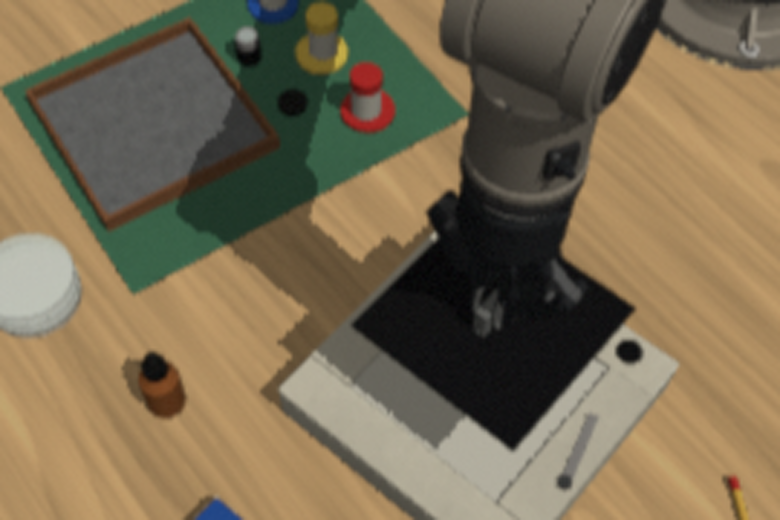

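The plate is free and level in the gripper, the window is bare, and the red pot (367,95) and yellow pot (322,35) stand upright on their coasters, with blue at the crop's top edge. I carry the plate to the tray.

```bash
python3 -m creep '[{"gripper":-1,"dp":[11,-180,0],"yaw":7},{"gripper":-1,"dp":[11,-180,0],"yaw":7},{"gripper":-1,"dp":[11,-180,0],"yaw":7},{"gripper":-1,"dp":[11,-180,0],"yaw":7},{"gripper":-1,"dp":[11,-180,0],"yaw":7}]' >/dev/null; python3 g.py 0.639 -0.2455 0.19 174.05
```

```text
pos [0.6017 0.016  0.1908] head -176.84 tilt z [-0.0025 -0.0048 -1.    ] F [ 0.1 -1.4 -1.4] w 0.122 g 60 t 27.5
dp [ -22.8 -263.1    2. ] yaw 9.11
```

```bash
python3 -m creep '[{"gripper":-1,"dp":[-15,-180,0],"yaw":9},{"gripper":-1,"dp":[-15,-180,0],"yaw":9},{"gripper":-1,"dp":[-15,-180,0],"yaw":9},{"gripper":-1,"dp":[-15,-180,0],"yaw":9},{"gripper":-1,"dp":[-15,-180,0],"yaw":9}]' >/dev/null; python3 g.py 0.639 -0.2455 0.19 174.05
```

```text
pos [ 0.6275 -0.1625  0.1909] head 174.18 tilt z [-0.0023 -0.0047 -1.    ] F [-0.2 -0.4 -2.2] w 0.125 g 60 t 27.9
dp [-19.9 -81.4   1.3] yaw 0.13
```

```bash
python3 -m creep '[{"gripper":-1,"dp":[-20,-79,0],"yaw":0},{"gripper":-1,"dp":[-20,-79,0],"yaw":0},{"gripper":-1,"dp":[-20,-79,0],"yaw":0},{"gripper":-1,"dp":[-20,-79,0],"yaw":0},{"gripper":-1,"dp":[-20,-79,0],"yaw":0}]' >/dev/null;python3 -m creep '[{"gripper":-1,"dp":[0,0,40],"yaw":0},{"gripper":-1,"dp":[0,0,80],"yaw":0},{"gripper":-1,"dp":[0,0,105],"yaw":0},{"gripper":-1,"dp":[0,0,105],"yaw":0},{"gripper":-1,"dp":[0,0,105],"yaw":0}]' >/dev/null; python3 g.py 0.639 -0.2455 0.05 174.05
python3 - <<'E'
from v import *
S=View("scene");T=View("top")
a=T.im[145:235,310:430];b=S.im[80:200,120:280]
cv2.imwrite("pics/c7.png",np.hstack([cv2.resize(x[:,:,::-1],(400,300),interpolation=cv2.INTER_CUBIC) for x in(a,b)]))
E
```

```text
pos [ 0.6408 -0.2322  0.0857] head 174.76 tilt z [-0.0038  0.0019 -1.    ] F [ 0.5  0.2 -1.8] w 0.125 g 60 t 28.7
dp [  0.5 -13.5  35.7] yaw 0.71
```

View pics/c7.png

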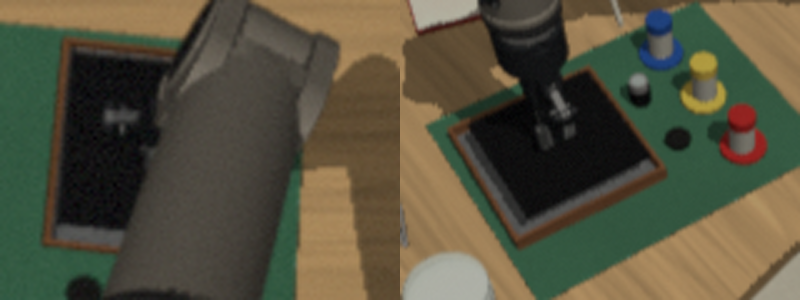

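The plate hovers above the tray, about 13 mm too far in +y, which agrees with the numbers. I correct this and lower.

```bash
python3 -m creep '[{"gripper":-1,"dp":[1,-13.5,0],"yaw":0.7},{"gripper":-1,"dp":[1,-13.5,0],"yaw":0.7},{"gripper":-1,"dp":[1,-13.5,0],"yaw":0.7},{"gripper":-1,"dp":[1,-13.5,0],"yaw":0.7}]' >/dev/null; python3 g.py 0.639 -0.2455 0.05 174.05
python3 - <<'E'
from v import *
S=View("scene");T=View("top")
def edges(V,b,z):
    m=cv2.inRange(V.hsv,(0,0,0),(180,255,45)); k=np.zeros_like(m);k[b[1]:b[3],b[0]:b[2]]=m[b[1]:b[3],b[0]:b[2]]
    n,l,st,ce=cv2.connectedComponentsWithStats(k);i=1+np.argmax(st[1:,4]); h=cv2.convexHull(np.argwhere(l==i)[:,::-1].astype(np.float32))[:,0]
    return cv2.minAreaRect((np.array([V.on(p,z)[:2] for p in h])*1000).astype(np.float32))
print(edges(S,(140,100,235,180),.0495))
E
```

```text
pos [ 0.6396 -0.2487  0.0883] head 173.88 tilt z [ 1.5e-03 -4.0e-04 -1.0e+00] F [ 0.3  0.1 -2.6] w 0.127 g 60 t 29.1
dp [ 1.   3.1 38.3] yaw -0.17
((638.2255859375, -284.453125), (237.80946350097656, 169.53167724609375), 83.98604583740234)
```

```bash
python3 -m creep '[{"gripper":-1,"dp":[1,3,10],"yaw":0},{"gripper":-1,"dp":[1,3,20],"yaw":0},{"gripper":-1,"dp":[1,3,30],"yaw":0},{"gripper":-1,"dp":[1,3,35],"yaw":0},{"gripper":-1,"dp":[1,3,35],"yaw":0}]'; python3 -m creep '[{"gripper":-1,"dp":[0,0,1],"yaw":0},{"gripper":-1,"dp":[0,0,2],"yaw":0},{"gripper":-1,"dp":[0,0,2],"yaw":0}]'; python3 g.py
```

```text
clock: 29.67
position: [0.6373, -0.2441, 0.0497]
tool_rot: [0.053, 0.999, 0.0, -0.002]
wrist_force: [-0.5, 0.4, -1.9]
width: 0.128
grasp_force: 60.0
clock: 29.92
position: [0.6389, -0.245, 0.0505]
tool_rot: [0.053, 0.999, -0.0, 0.0]
wrist_force: [-0.8, -0.4, -2.4]
width: 0.125
grasp_force: 60.0
pos [ 0.6389 -0.245   0.0505] head 173.93 tilt z [ 5.e-04 -2.e-04 -1.e+00] F [-0.8 -0.4 -2.4] w 0.125 g 60 t 29.9
```

```bash
python3 -m creep '[{"gripper":-1,"dp":[0,0,1],"yaw":0},{"gripper":-1,"dp":[0,0,2],"yaw":0},{"gripper":-1,"dp":[0,0,2],"yaw":0}]';python3 -m creep '[{"gripper":-1,"dp":[0,0,1],"yaw":0},{"gripper":-1,"dp":[0,0,1],"yaw":0}]'
```

```text
clock: 30.17
position: [0.6388, -0.2448, 0.0483]
tool_rot: [0.053, 0.999, 0.0, 0.0]
wrist_force: [-0.7, -0.1, -2.7]
width: 0.128
grasp_force: 60.0
clock: 30.33
position: [0.6389, -0.2448, 0.0481]
tool_rot: [0.053, 0.999, 0.0, 0.0]
wrist_force: [-2.4, 1.1, 3.6]
width: 0.127
grasp_force: 60.8
```

```bash
python3 -m creep '[{"gripper":-1,"dp":[0,0,0],"yaw":0},{"gripper":0.0,"dp":[0,0,0],"yaw":0},{"gripper":0.0,"dp":[0,0,0],"yaw":0},{"gripper":0.0,"dp":[0,0,0],"yaw":0},{"gripper":0.0,"dp":[0,0,0],"yaw":0}]'; python3 -m creep '[{"gripper":0.0,"dp":[0,0,-20],"yaw":0},{"gripper":0.3,"dp":[0,0,-60],"yaw":0},{"gripper":0.3,"dp":[0,0,-100],"yaw":0},{"gripper":0.3,"dp":[0,0,-130],"yaw":0},{"gripper":0.3,"dp":[0,0,-130],"yaw":0}]' |head -2;  python3 g.py 0.4395 -0.3075 0.17 191
```

```text
clock: 30.75
position: [0.6388, -0.2448, 0.0472]
tool_rot: [0.053, 0.999, -0.0, 0.0]
wrist_force: [0.7, 0.7, 0.0]
width: 0.499
grasp_force: 0.0
clock: 31.17
position: [0.6424, -0.2469, 0.1849]
pos [ 0.6424 -0.2469  0.1849] head 173.91 tilt z [ 0.0114 -0.0036 -0.9999] F [ 1.5 -0.7  0.4] w 0.650 g 0 t 31.2
dp [195.4 -81.8  12.8] yaw -17.09
```

```bash
python3 -m creep '[{"gripper":0.3,"dp":[180,-75,0],"yaw":-17},{"gripper":0.3,"dp":[180,-75,0],"yaw":-17},{"gripper":0.3,"dp":[180,-75,0],"yaw":-17},{"gripper":0.3,"dp":[180,-75,0],"yaw":-17},{"gripper":0.3,"dp":[180,-75,0],"yaw":-17}]' >/dev/null; python3 g.py 0.4395 -0.3075 0.17 191;  python3 - <<'E'
from v import *
S=View("scene");T=View("top")
a=T.im[145:265,300:410];b=S.im[80:200,120:280]
cv2.imwrite("pics/c8.png",np.hstack([cv2.resize(x[:,:,::-1],(400,300),interpolation=cv2.INTER_CUBIC) for x in(a,b)]))
E
```

```text
pos [ 0.4475 -0.3017  0.177 ] head -169.22 tilt z [-1.5e-03  1.0e-04 -1.0e+00] F [-0.4 -0.3 -0.5] w 0.649 g 0 t 31.6
dp [ 8.9 -4.2  7. ] yaw -0.22
```

View pics/c8.png

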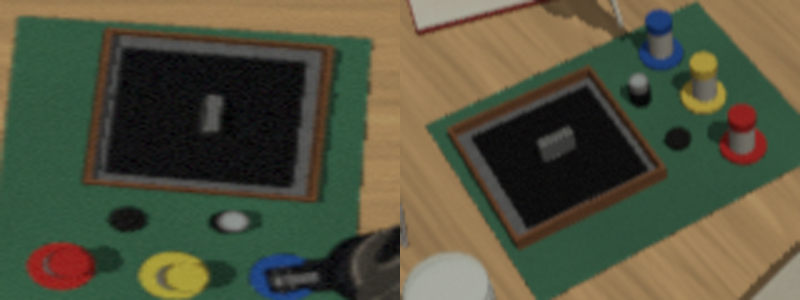

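The plate lies flat inside the tray (bar at (212,113) left, (556,143) right), with margin all round; the three pots stand upright on their coasters. Now I return blue.

```bash
python3 -m creep '[{"gripper":0.3,"dp":[8,-4,5],"yaw":0},{"gripper":0.3,"dp":[8,-4,5],"yaw":0},{"gripper":0.3,"dp":[8,-4,5],"yaw":0},{"gripper":0.3,"dp":[8,-4,5],"yaw":0}]' >/dev/null; python3 g.py 0.4393 -0.3075 0.047 191
```

```text
pos [ 0.4457 -0.3053  0.172 ] head -168.98 tilt z [-1.e-04  1.e-04 -1.e+00] F [-0.4 -1.3  0.2] w 0.653 g 0 t 32.0
dp [  6.7  -0.9 125. ] yaw 0.02
```

```bash
python3 -m creep '[{"gripper":0.3,"dp":[6,-1,40],"yaw":0},{"gripper":0.3,"dp":[6,-1,80],"yaw":0},{"gripper":0.3,"dp":[6,-1,110],"yaw":0},{"gripper":0.3,"dp":[6,-1,124],"yaw":0},{"gripper":0.3,"dp":[6,-1,124],"yaw":0}]'|head -2; python3 -m creep '[{"gripper":0.3,"dp":[0,0,0],"yaw":0},{"gripper":-0.8,"dp":[0,0,0],"yaw":0},{"gripper":-0.8,"dp":[0,0,0],"yaw":0},{"gripper":-0.8,"dp":[0,0,0],"yaw":0},{"gripper":-0.8,"dp":[0,0,0],"yaw":0}]'; python3 -m creep '[{"gripper":-0.8,"dp":[0,0,0],"yaw":0},{"gripper":-0.8,"dp":[0,0,0],"yaw":0}]' | head -2; python3 -m creep '[{"gripper":-0.8,"dp":[0,0,-30],"yaw":0},{"gripper":-0.8,"dp":[0,0,-70],"yaw":0},{"gripper":-0.8,"dp":[0,0,-110],"yaw":0},{"gripper":-0.8,"dp":[0,0,-135],"yaw":0},{"gripper":-0.8,"dp":[0,0,-135],"yaw":0}]'; python3 g.py 0.617 0.257 0.18 191
```

```text
clock: 32.43
position: [0.4379, -0.3061, 0.0448]
clock: 32.85
position: [0.4403, -0.3085, 0.0498]
tool_rot: [-0.095, 0.995, -0.001, 0.001]
wrist_force: [-0.4, 0.6, 7.2]
width: 0.375
grasp_force: 59.1
clock: 33.02
position: [0.4403, -0.3085, 0.0498]
clock: 33.43
position: [0.4417, -0.3099, 0.1893]
tool_rot: [-0.095, 0.995, -0.003, 0.005]
wrist_force: [1.0, -0.2, -1.7]
width: 0.376
grasp_force: 59.7
pos [ 0.4417 -0.3099  0.1893] head -169.09 tilt z [ 0.0097 -0.0043 -0.9999] F [ 1.  -0.2 -1.7] w 0.376 g 60 t 33.4
dp [-279.3  523.6    8.6] yaw -0.09
```

```bash
python3 -m creep '[{"gripper":-0.8,"dp":[-94,176,0],"yaw":0},{"gripper":-0.8,"dp":[-94,176,0],"yaw":0},{"gripper":-0.8,"dp":[-94,176,0],"yaw":0},{"gripper":-0.8,"dp":[-94,176,0],"yaw":0},{"gripper":-0.8,"dp":[-94,176,0],"yaw":0}]' >/dev/null; python3 -m creep '[{"gripper":-0.8,"dp":[-94,176,0],"yaw":0},{"gripper":-0.8,"dp":[-94,176,0],"yaw":0},{"gripper":-0.8,"dp":[-94,176,0],"yaw":0},{"gripper":-0.8,"dp":[-94,176,0],"yaw":0},{"gripper":-0.8,"dp":[-94,176,0],"yaw":0}]' >/dev/null;  python3 -m creep '[{"gripper":-0.8,"dp":[-91,171,0],"yaw":0},{"gripper":-0.8,"dp":[-91,171,0],"yaw":0},{"gripper":-0.8,"dp":[-91,171,0],"yaw":0},{"gripper":-0.8,"dp":[-91,171,0],"yaw":0},{"gripper":-0.8,"dp":[-91,171,0],"yaw":0}]' >/dev/null;python3 -m creep '[{"gripper":-0.8,"dp":[0,0,0],"yaw":0},{"gripper":-0.8,"dp":[0,0,0],"yaw":0},{"gripper":-0.8,"dp":[0,0,0],"yaw":0}]' >/dev/null; python3 g.py 0.617 0.257 0.09 191
```

```text
pos [0.6133 0.2573 0.1827] head -169.09 tilt z [-9.0e-04 -1.4e-03 -1.0e+00] F [-0.2 -1.8  0. ] w 0.376 g 60 t 34.9
dp [-3.7 -0.9 92.7] yaw -0.09
```

```bash
python3 -m creep '[{"gripper":-0.8,"dp":[-4,-1,40],"yaw":0},{"gripper":-0.8,"dp":[-4,-1,75],"yaw":0},{"gripper":-0.8,"dp":[-4,-1,91],"yaw":0},{"gripper":-0.8,"dp":[-4,-1,92],"yaw":0},{"gripper":-0.8,"dp":[-4,-1,92],"yaw":0}]'|head -2; python3 -m creep '[{"gripper":-0.8,"dp":[0,0,1],"yaw":0},{"gripper":-0.8,"dp":[0,0,2],"yaw":0},{"gripper":-0.8,"dp":[0,0,3],"yaw":0},{"gripper":-0.8,"dp":[0,0,3],"yaw":0},{"gripper":-0.8,"dp":[0,0,3],"yaw":0}]'; python3 -m creep '[{"gripper":-0.8,"dp":[0,0,1],"yaw":0},{"gripper":-0.8,"dp":[0,0,1],"yaw":0}]'
```

```text
clock: 35.35
position: [0.6174, 0.2561, 0.0907]
clock: 35.77
position: [0.6181, 0.2585, 0.0891]
tool_rot: [-0.095, 0.995, 0.0, 0.001]
wrist_force: [-1.1, 0.7, -0.6]
width: 0.38
grasp_force: 59.7
clock: 35.93
position: [0.6178, 0.2584, 0.0874]
tool_rot: [-0.095, 0.995, 0.0, 0.0]
wrist_force: [-0.2, -0.7, -0.8]
width: 0.377
grasp_force: 59.7
```

```bash
python3 -m creep '[{"gripper":-0.8,"dp":[0,0,1],"yaw":0},{"gripper":-0.8,"dp":[0,0,2],"yaw":0},{"gripper":-0.8,"dp":[0,0,2],"yaw":0}]';python3 -m creep '[{"gripper":-0.8,"dp":[0,0,1],"yaw":0},{"gripper":-0.8,"dp":[0,0,1],"yaw":0}]'
```

```text
clock: 36.18
position: [0.6176, 0.2583, 0.085]
tool_rot: [-0.095, 0.995, -0.0, -0.0]
wrist_force: [0.0, 0.3, -1.0]
width: 0.38
grasp_force: 59.7
clock: 36.35
position: [0.618, 0.2583, 0.0849]
tool_rot: [-0.095, 0.995, 0.0, 0.0]
wrist_force: [-2.9, 0.2, 4.4]
width: 0.378
grasp_force: 60.0
```

Contact. I release, rise and fetch yellow.

```bash
python3 -m creep '[{"gripper":-0.8,"dp":[0,0,0],"yaw":0},{"gripper":0.3,"dp":[0,0,0],"yaw":0},{"gripper":0.3,"dp":[0,0,0],"yaw":0},{"gripper":0.3,"dp":[0,0,0],"yaw":0},{"gripper":0.3,"dp":[0,0,0],"yaw":0}]'; python3 -m creep '[{"gripper":0.3,"dp":[0,0,-40],"yaw":0},{"gripper":0.3,"dp":[0,0,-80],"yaw":0},{"gripper":0.3,"dp":[0,0,-97],"yaw":0},{"gripper":0.3,"dp":[0,0,-97],"yaw":0}]' |head -2; python3 g.py 0.4403 -0.2137 0.18 191
```

```text
clock: 36.77
position: [0.6177, 0.2583, 0.0841]
tool_rot: [-0.095, 0.995, -0.0, -0.0]
wrist_force: [-0.4, -0.1, -0.1]
width: 0.654
grasp_force: 0.0
clock: 37.1
position: [0.6207, 0.2593, 0.1868]
pos [0.6207 0.2593 0.1868] head -169.08 tilt z [ 0.0081  0.0041 -1.    ] F [0.6 0.1 0.3] w 0.648 g 0 t 37.1
dp [ 266.8 -430.3    3.4] yaw -0.08
```

```bash
python3 -m creep '[{"gripper":0.3,"dp":[106,-171,0],"yaw":0},{"gripper":0.3,"dp":[106,-171,0],"yaw":0},{"gripper":0.3,"dp":[106,-171,0],"yaw":0},{"gripper":0.3,"dp":[106,-171,0],"yaw":0},{"gripper":0.3,"dp":[106,-171,0],"yaw":0}]' >/dev/null; python3 -m creep '[{"gripper":0.3,"dp":[106,-171,0],"yaw":0},{"gripper":0.3,"dp":[106,-171,0],"yaw":0},{"gripper":0.3,"dp":[106,-171,0],"yaw":0},{"gripper":0.3,"dp":[106,-171,0],"yaw":0},{"gripper":0.3,"dp":[106,-171,0],"yaw":0}]' >/dev/null;  python3 -m creep '[{"gripper":0.3,"dp":[55,-88,0],"yaw":0},{"gripper":0.3,"dp":[55,-88,0],"yaw":0},{"gripper":0.3,"dp":[55,-88,0],"yaw":0},{"gripper":0.3,"dp":[55,-88,0],"yaw":0},{"gripper":0.3,"dp":[55,-88,0],"yaw":0}]' >/dev/null;python3 -m creep '[{"gripper":0.3,"dp":[0,0,0],"yaw":0},{"gripper":0.3,"dp":[0,0,0],"yaw":0}]' >/dev/null; python3 g.py 0.4403 -0.2137 0.047 191
```

```text
pos [ 0.4378 -0.2131  0.1809] head -168.92 tilt z [-4.e-04  6.e-04 -1.e+00] F [-0.2 -0.4  0.6] w 0.649 g 0 t 38.5
dp [ -2.4  -1.2 133.9] yaw 0.08
```

```bash
python3 -m creep '[{"gripper":0.3,"dp":[-2,-1,40],"yaw":0},{"gripper":0.3,"dp":[-2,-1,80],"yaw":0},{"gripper":0.3,"dp":[-2,-1,115],"yaw":0},{"gripper":0.3,"dp":[-2,-1,133],"yaw":0},{"gripper":0.3,"dp":[-2,-1,133],"yaw":0}]'|head -2; python3 -m creep '[{"gripper":0.3,"dp":[0,0,0],"yaw":0},{"gripper":-0.8,"dp":[0,0,0],"yaw":0},{"gripper":-0.8,"dp":[0,0,0],"yaw":0},{"gripper":-0.8,"dp":[0,0,0],"yaw":0},{"gripper":-0.8,"dp":[0,0,0],"yaw":0}]'; python3 -m creep '[{"gripper":-0.8,"dp":[0,0,0],"yaw":0},{"gripper":-0.8,"dp":[0,0,0],"yaw":0}]' | head -2; python3 -m creep '[{"gripper":-0.8,"dp":[0,0,-30],"yaw":0},{"gripper":-0.8,"dp":[0,0,-70],"yaw":0},{"gripper":-0.8,"dp":[0,0,-110],"yaw":0},{"gripper":-0.8,"dp":[0,0,-135],"yaw":0},{"gripper":-0.8,"dp":[0,0,-135],"yaw":0}]'; python3 g.py 0.6345 0.166 0.18 191
```

```text
clock: 38.93
position: [0.4375, -0.2126, 0.0446]
clock: 39.35
position: [0.4408, -0.2153, 0.0499]
tool_rot: [-0.095, 0.995, -0.0, 0.002]
wrist_force: [-1.2, 1.0, 7.2]
width: 0.377
grasp_force: 59.1
clock: 39.52
position: [0.4408, -0.2153, 0.0499]
clock: 39.93
position: [0.4425, -0.2166, 0.1892]
tool_rot: [-0.095, 0.995, -0.002, 0.005]
wrist_force: [0.0, 0.3, -0.5]
width: 0.377
grasp_force: 59.6
pos [ 0.4425 -0.2166  0.1892] head -169.09 tilt z [ 0.0107 -0.0025 -0.9999] F [ 0.   0.3 -0.5] w 0.377 g 60 t 39.9
dp [-260.8  339.5   10.3] yaw -0.09
```

```bash
python3 -m creep '[{"gripper":-0.8,"dp":[-110,142,0],"yaw":0},{"gripper":-0.8,"dp":[-110,142,0],"yaw":0},{"gripper":-0.8,"dp":[-110,142,0],"yaw":0},{"gripper":-0.8,"dp":[-110,142,0],"yaw":0},{"gripper":-0.8,"dp":[-110,142,0],"yaw":0}]' >/dev/null; python3 -m creep '[{"gripper":-0.8,"dp":[-110,142,0],"yaw":0},{"gripper":-0.8,"dp":[-110,142,0],"yaw":0},{"gripper":-0.8,"dp":[-110,142,0],"yaw":0},{"gripper":-0.8,"dp":[-110,142,0],"yaw":0},{"gripper":-0.8,"dp":[-110,142,0],"yaw":0}]' >/dev/null;  python3 -m creep '[{"gripper":-0.8,"dp":[-42,55,0],"yaw":0},{"gripper":-0.8,"dp":[-42,55,0],"yaw":0},{"gripper":-0.8,"dp":[-42,55,0],"yaw":0},{"gripper":-0.8,"dp":[-42,55,0],"yaw":0},{"gripper":-0.8,"dp":[-42,55,0],"yaw":0}]' >/dev/null;python3 g.py 0.6345 0.166 0.09 191
```

```text
pos [0.6318 0.1662 0.1829] head -169.08 tilt z [-9.0e-04 -1.1e-03 -1.0e+00] F [-0.4 -0.9 -1.1] w 0.382 g 60 t 41.2
dp [-2.7 -0.7 92.9] yaw -0.08
```

```bash
python3 -m creep '[{"gripper":-0.8,"dp":[-3,-1,40],"yaw":0},{"gripper":-0.8,"dp":[-3,-1,75],"yaw":0},{"gripper":-0.8,"dp":[-3,-1,91],"yaw":0},{"gripper":-0.8,"dp":[-3,-1,93],"yaw":0},{"gripper":-0.8,"dp":[-3,-1,93],"yaw":0}]'|head -2; python3 -m creep '[{"gripper":-0.8,"dp":[0,0,1],"yaw":0},{"gripper":-0.8,"dp":[0,0,2],"yaw":0},{"gripper":-0.8,"dp":[0,0,3],"yaw":0},{"gripper":-0.8,"dp":[0,0,4],"yaw":0},{"gripper":-0.8,"dp":[0,0,4],"yaw":0}]'; python3 -m creep '[{"gripper":-0.8,"dp":[0,0,1],"yaw":0},{"gripper":-0.8,"dp":[0,0,1],"yaw":0}]'
```

```text
clock: 41.6
position: [0.6347, 0.165, 0.0896]
clock: 42.02
position: [0.6357, 0.1671, 0.0869]
tool_rot: [-0.095, 0.995, 0.0, 0.0]
wrist_force: [0.0, -0.4, -1.1]
width: 0.377
grasp_force: 59.7
clock: 42.18
position: [0.6354, 0.1671, 0.0853]
tool_rot: [-0.095, 0.995, 0.0, 0.0]
wrist_force: [-0.3, 0.2, -1.0]
width: 0.378
grasp_force: 59.7
```

```bash
python3 -m creep '[{"gripper":-0.8,"dp":[0,0,1],"yaw":0},{"gripper":-0.8,"dp":[0,0,1],"yaw":0}]';python3 -m creep '[{"gripper":-0.8,"dp":[0,0,1],"yaw":0},{"gripper":-0.8,"dp":[0,0,1],"yaw":0}]'
```

```text
clock: 42.35
position: [0.6358, 0.1671, 0.0851]
tool_rot: [-0.095, 0.995, 0.0, 0.0]
wrist_force: [-1.1, -0.2, 5.1]
width: 0.384
grasp_force: 60.0
clock: 42.52
position: [0.6361, 0.1672, 0.085]
tool_rot: [-0.095, 0.995, 0.0, 0.001]
wrist_force: [-3.5, -0.9, 11.4]
width: 0.381
grasp_force: 60.3
```

```bash
python3 -m creep '[{"gripper":-0.8,"dp":[0,0,-1],"yaw":0},{"gripper":0.3,"dp":[0,0,-1],"yaw":0},{"gripper":0.3,"dp":[0,0,-1],"yaw":0},{"gripper":0.3,"dp":[0,0,-1],"yaw":0},{"gripper":0.3,"dp":[0,0,-1],"yaw":0}]'; python3 -m creep '[{"gripper":0.3,"dp":[0,0,-40],"yaw":0},{"gripper":0.3,"dp":[0,0,-80],"yaw":0},{"gripper":0.3,"dp":[0,0,-97],"yaw":0},{"gripper":0.3,"dp":[0,0,-97],"yaw":0}]' |head -2; python3 g.py 0.4515 -0.1197 0.18 191
```

```text
clock: 42.93
position: [0.6353, 0.1669, 0.084]
tool_rot: [-0.095, 0.995, -0.0, -0.0]
wrist_force: [-0.1, 0.4, -0.2]
width: 0.649
grasp_force: 0.0
clock: 43.27
position: [0.6385, 0.1675, 0.1866]
pos [0.6385 0.1675 0.1866] head -169.09 tilt z [ 0.0083  0.0029 -1.    ] F [ 0.4 -0.2  1.6] w 0.653 g 0 t 43.3
dp [ 238.  -246.6    4.2] yaw -0.09
```

```bash
python3 -m creep '[{"gripper":0.3,"dp":[119,-123,0],"yaw":0},{"gripper":0.3,"dp":[119,-123,0],"yaw":0},{"gripper":0.3,"dp":[119,-123,0],"yaw":0},{"gripper":0.3,"dp":[119,-123,0],"yaw":0},{"gripper":0.3,"dp":[119,-123,0],"yaw":0}]' >/dev/null; python3 -m creep '[{"gripper":0.3,"dp":[116,-123,0],"yaw":0},{"gripper":0.3,"dp":[116,-123,0],"yaw":0},{"gripper":0.3,"dp":[116,-123,0],"yaw":0},{"gripper":0.3,"dp":[116,-123,0],"yaw":0},{"gripper":0.3,"dp":[116,-123,0],"yaw":0}]' >/dev/null;python3 -m creep '[{"gripper":0.3,"dp":[0,0,0],"yaw":0},{"gripper":0.3,"dp":[0,0,0],"yaw":0},{"gripper":0.3,"dp":[0,0,0],"yaw":0}]' >/dev/null; python3 g.py 0.4515 -0.1197 0.046 191
```

```text
pos [ 0.4522 -0.1179  0.1811] head -168.95 tilt z [ 0.e+00  3.e-04 -1.e+00] F [0.1 0.1 0.4] w 0.650 g 0 t 44.4
dp [  1.1  -1.7 135. ] yaw 0.05
```

```bash
python3 -m creep '[{"gripper":0.3,"dp":[1,-2,40],"yaw":0},{"gripper":0.3,"dp":[1,-2,80],"yaw":0},{"gripper":0.3,"dp":[1,-2,115],"yaw":0},{"gripper":0.3,"dp":[1,-2,133],"yaw":0},{"gripper":0.3,"dp":[1,-2,133],"yaw":0}]'|head -2; python3 -m creep '[{"gripper":0.3,"dp":[0,0,0],"yaw":0},{"gripper":-0.8,"dp":[0,0,0],"yaw":0},{"gripper":-0.8,"dp":[0,0,0],"yaw":0},{"gripper":-0.8,"dp":[0,0,0],"yaw":0},{"gripper":-0.8,"dp":[0,0,0],"yaw":0}]'; python3 -m creep '[{"gripper":-0.8,"dp":[0,0,0],"yaw":0},{"gripper":-0.8,"dp":[0,0,0],"yaw":0}]' | head -2; python3 -m creep '[{"gripper":-0.8,"dp":[0,0,-30],"yaw":0},{"gripper":-0.8,"dp":[0,0,-70],"yaw":0},{"gripper":-0.8,"dp":[0,0,-110],"yaw":0},{"gripper":-0.8,"dp":[0,0,-135],"yaw":0},{"gripper":-0.8,"dp":[0,0,-135],"yaw":0}]'; python3 g.py 0.525 0.241 0.18 191
```

```text
clock: 44.77
position: [0.4489, -0.1193, 0.0446]
clock: 45.18
position: [0.4523, -0.1211, 0.0497]
tool_rot: [-0.096, 0.995, -0.0, 0.002]
wrist_force: [-1.0, 1.2, 8.6]
width: 0.378
grasp_force: 59.0
clock: 45.35
position: [0.4523, -0.1211, 0.0497]
clock: 45.77
position: [0.4539, -0.1221, 0.1888]
tool_rot: [-0.095, 0.995, -0.001, 0.005]
wrist_force: [0.1, -0.8, -0.3]
width: 0.38
grasp_force: 59.6
pos [ 0.4539 -0.1221  0.1888] head -169.10 tilt z [ 1.050e-02 -2.000e-04 -9.999e-01] F [ 0.1 -0.8 -0.3] w 0.380 g 60 t 45.8
dp [-138.4  343.1    9.5] yaw -0.1
```

```bash
python3 -m creep '[{"gripper":-0.8,"dp":[-70,172,0],"yaw":0},{"gripper":-0.8,"dp":[-70,172,0],"yaw":0},{"gripper":-0.8,"dp":[-70,172,0],"yaw":0},{"gripper":-0.8,"dp":[-70,172,0],"yaw":0},{"gripper":-0.8,"dp":[-70,172,0],"yaw":0}]' >/dev/null; python3 -m creep '[{"gripper":-0.8,"dp":[-70,170,0],"yaw":0},{"gripper":-0.8,"dp":[-70,170,0],"yaw":0},{"gripper":-0.8,"dp":[-70,170,0],"yaw":0},{"gripper":-0.8,"dp":[-70,170,0],"yaw":0},{"gripper":-0.8,"dp":[-70,170,0],"yaw":0}]' >/dev/null;python3 -m creep '[{"gripper":-0.8,"dp":[0,0,0],"yaw":0},{"gripper":-0.8,"dp":[0,0,0],"yaw":0},{"gripper":-0.8,"dp":[0,0,0],"yaw":0}]' >/dev/null;python3 g.py 0.525 0.241 0.09 191
```

```text
pos [0.5231 0.2392 0.1829] head -169.15 tilt z [-8.0e-04 -1.5e-03 -1.0e+00] F [ 0.4 -0.7 -1.4] w 0.384 g 60 t 46.9
dp [-2.3  1.6 92.9] yaw -0.15
```

```bash
python3 -m creep '[{"gripper":-0.8,"dp":[-1,1,40],"yaw":0},{"gripper":-0.8,"dp":[-1,1,75],"yaw":0},{"gripper":-0.8,"dp":[-1,1,91],"yaw":0},{"gripper":-0.8,"dp":[-1,1,93],"yaw":0},{"gripper":-0.8,"dp":[-1,1,93],"yaw":0}]'|head -2; python3 -m creep '[{"gripper":-0.8,"dp":[0,0,1],"yaw":0},{"gripper":-0.8,"dp":[0,0,2],"yaw":0},{"gripper":-0.8,"dp":[0,0,3],"yaw":0},{"gripper":-0.8,"dp":[0,0,4],"yaw":0},{"gripper":-0.8,"dp":[0,0,4],"yaw":0}]'; python3 -m creep '[{"gripper":-0.8,"dp":[0,0,1],"yaw":0},{"gripper":-0.8,"dp":[0,0,1],"yaw":0}]'; python3 -m creep '[{"gripper":-0.8,"dp":[0,0,1],"yaw":0},{"gripper":-0.8,"dp":[0,0,1],"yaw":0}]'
```

```text
clock: 47.27
position: [0.5238, 0.24, 0.0897]
clock: 47.68
position: [0.5244, 0.2424, 0.0868]
tool_rot: [-0.095, 0.995, 0.0, 0.0]
wrist_force: [-0.1, -0.8, -1.3]
width: 0.377
grasp_force: 59.7
clock: 47.85
position: [0.5241, 0.2423, 0.0853]
tool_rot: [-0.095, 0.995, 0.0, 0.0]
wrist_force: [-0.6, 0.4, -1.1]
width: 0.376
grasp_force: 59.7
clock: 48.02
position: [0.5245, 0.2424, 0.0849]
tool_rot: [-0.095, 0.995, 0.0, 0.0]
wrist_force: [-0.5, -1.5, 4.3]
width: 0.38
grasp_force: 59.8
```

Contact. I release, rise and move clear for a check.

```bash
python3 -m creep '[{"gripper":-0.8,"dp":[0,0,0],"yaw":0},{"gripper":0.3,"dp":[0,0,0],"yaw":0},{"gripper":0.3,"dp":[0,0,0],"yaw":0},{"gripper":0.3,"dp":[0,0,0],"yaw":0},{"gripper":0.3,"dp":[0,0,0],"yaw":0}]'; python3 -m creep '[{"gripper":0.3,"dp":[0,0,-40],"yaw":0},{"gripper":0.3,"dp":[0,0,-80],"yaw":0},{"gripper":0.3,"dp":[0,0,-115],"yaw":0},{"gripper":0.3,"dp":[0,0,-115],"yaw":0}]' |head -2; python3 -m creep '[{"gripper":0.3,"dp":[0,-180,-20],"yaw":0},{"gripper":0.3,"dp":[0,-180,-20],"yaw":0},{"gripper":0.3,"dp":[0,-180,-20],"yaw":0},{"gripper":0.3,"dp":[0,-180,-20],"yaw":0},{"gripper":0.3,"dp":[0,-180,-20],"yaw":0}]' |head -2; python3 -m creep '[{"gripper":0.3,"dp":[30,-70,0],"yaw":0},{"gripper":0.3,"dp":[30,-70,0],"yaw":0},{"gripper":0.3,"dp":[30,-70,0],"yaw":0},{"gripper":0.3,"dp":[30,-70,0],"yaw":0},{"gripper":0.3,"dp":[30,-70,0],"yaw":0}]' |head -2
python3 - <<'E'
from v import *
T=View("top");S=View("scene")
for n,h in HUES.items():
    for V,nm,bx in((T,"top",(160,150,270,260)),(S,"scene",(235,170,370,300))):
        for a,c,m in V.blobs(h,130,60,15,bx):
            p=V.P[m&(V.d>0)]; zt=np.percentile(p[:,2],90); q=p[p[:,2]>zt-.005]
            print(n,nm,a,c,"ztop %.4f"%zt,"ctr",(q.max(0)+q.min(0))[:2]/2,"mean",q.mean(0), "onplane",V.on(c,.1))
cv2.imwrite("pics/c9.png",np.hstack([cv2.resize(x[:,:,::-1],(400,300),interpolation=cv2.INTER_CUBIC) for x in(T.im[150:270,155:315],S.im[80:290,120:400])]))
E
```

```text
clock: 48.43
position: [0.524, 0.2422, 0.0841]
tool_rot: [-0.095, 0.995, -0.0, -0.0]
wrist_force: [-0.3, 0.3, -0.1]
width: 0.65
grasp_force: 0.0
clock: 48.77
position: [0.5279, 0.2438, 0.2064]
clock: 49.18
position: [0.5592, 0.0578, 0.22]
clock: 49.6
position: [0.5422, -0.0085, 0.2191]
red top 99 [195.2626 223.1818] ztop 0.1037 ctr [0.522 0.243] mean [0.5216 0.2425 0.1017] onplane [0.5215 0.2425 0.1   ]
red scene 155 [325.4194 221.6065] ztop 0.1013 ctr [0.5268 0.2443] mean [0.5272 0.2444 0.0997] onplane [0.5298 0.2458 0.1   ]
yellow top 94 [222.4787 186.9468] ztop 0.1037 ctr [0.6288 0.1674] mean [0.6291 0.1666 0.102 ] onplane [0.6288 0.1664 0.1   ]
yellow scene 148 [270.9797 224.2297] ztop 0.1018 ctr [0.6346 0.169 ] mean [0.6348 0.1687 0.1   ] onplane [0.6369 0.1707 0.1   ]
blue top 88 [191.7045 192.4205] ztop 0.1044 ctr [0.6109 0.2563] mean [0.6106 0.2573 0.1022] onplane [0.6113 0.2559 0.1   ]
blue scene 154 [301.4156 247.2597] ztop 0.1013 ctr [0.6166 0.2581] mean [0.6178 0.2588 0.0998] onplane [0.6192 0.2601 0.1   ]
```

View pics/c9.png

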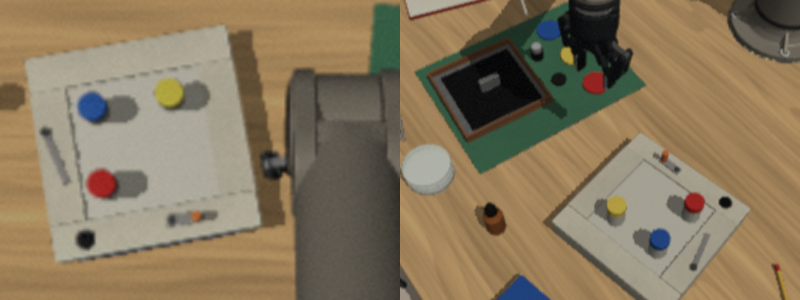

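The final view shows red (101,183), yellow (169,93) and blue (91,107) upright on the bare window. Measured the same way as at the start, each is within about 5 mm of its starting spot. The tab (196,216) is aside, the plate lies in the tray, and the gripper touches nothing.

```bash
python3 -m creep '[{"gripper":0.3,"dp":[0,0,0],"yaw":0},{"gripper":0.3,"dp":[0,0,0],"yaw":0},{"gripper":0.3,"dp":[0,0,0],"yaw":0}]' | head -1; python3 -c "
from rig import r
print(r.finish_job())"
```

```text
clock: 49.95
the job is handed in; nothing more can be done
None
```

I handed the job in at about 50 s: the tab is aside, the plate lies flat in the tray, and all three pots stand upright on the bare window, each measured within about 5 mm of where it started.

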